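Slide the tall can into the can crusher and bring the plunger down on it

ROBOT

A 6-joint arm with a two-finger parallel gripper is mounted at the origin on the work surface. World frame = base frame: x ahead of the robot, y to its left, z up, the work surface at z = 0. Lengths are in m, angles in rad, forces in N, time in s.
With the tool pointing down it reaches from about 0.4 to 0.825 m from the base axis. Payload 7 kg.
Tool frame: the origin (TCP) lies between the finger pads; the fingertips stand 22 mm ahead of it and the grasp point (between the pads) lies 3 mm ahead of it; z points along the fingers, y is the direction in which the jaws open and shut (so a half turn about z gives the same grasp; the last joint's range is limited). The gripper opens to 88 mm and grips with 3 to 60 N. Pads are 19 mm wide; open, the fingers measure 130 mm over their backs; the gripper's body (78 mm by 193 mm) begins 47 mm behind the grasp point.
Start: joints at [-1.062, 0.359, 0.012, 0, -1.224, -0.288], TCP at [0.148, -0.659, 0.249] pointing down, gripper open.
Joint ranges: [-3.07, 3.07], [-1.43, 2.12], [-1.02, 1.25], [-3.03, 1.67], [-3.05, -0], [-3.03, 3.03]. Speed limits (rad/s): [2.39, 2.39, 3.01, 3.14, 3.14, 3.14].

INTERFACE

Orientations are given as [roll, pitch, yaw] about the fixed x, y, z axes, in that order (R = Rz(yaw) Ry(pitch) Rx(roll)).
In Python, from station import arm, optics gives the robot as it stands. The module is installed in compiled form; this text tells all that it offers.
- The arm moves only by the tool jog_arm, never from a script. Its argument "motion" is a list that holds one entry, the list of rows, each a list of 7 numbers: the shift along the tool's x, y, z in m, then the turn, a rotation vector about the tool's x, y, z in degrees, then the finger opening in m, from 0 to 0.0876. In form: [[[x, y, z, rx, ry, rz, grip], ...]]. A call has 1 to 8 rows; each row is the pose to reach, as a shift and turn from the pose measured when the call began, along the tool's axes at that moment; what a row does not reach only later rows make up. A row lasts 1/10 s, in which the tool goes at most 50 mm and 8.59 degrees, less where a joint would pass 70% of its speed; a pose out of reach is approached as far as the arm can. A call with a gripper value outside its range is refused whole. The fingers move at their own pace and stop on an object; "newtons" is the grip in N (left out, the last holds). Time passes only in rows, so rows that repeat a pose let the fingers close. It gives the time, the measured TCP pose, the force and the opening at its end, in the units of the state.
- arm.get_state(): the state, without advancing time (a new reading comes with each control period).
- optics.grab_frame(name): name is "side" or "top" or "wrist"; returns the picture (480x640x3 uint8, red, green, blue); there is no depth.
- optics.camera_model(name): a dict with "mtx" (3x3 intrinsics, pixels), "D" ([k1, k2, p1, p2, k3] as OpenCV has them; the pictures are not rectified), "R" (3x3) and "t" (3): a world point X has camera coordinates R X + t; the wrist camera has in their place "mount" (4x4, takes a point from camera to tool coordinates, whose origin is the TCP and whose axes are the flange's). Camera axes: x right, y down, z forward; pixel columns grow to the right and rows downward; lengths in m; the calibration is good to about 2 mm. A picture is of the moment at which its call begins: read the wrist's pose just before it. camera_model takes no time and is no camera call.
- arm.job_done(): hands the job in, once; it reports no verdict.
The state is a dict: "t": time; "q": joint angles; "qd": joint speeds; "joint_efforts": joint torques, N m; "eef_pos": TCP position; "ee_rot": TCP orientation; "force": force on the tool from outside, world axes, zero at the start; "moment": the same for the moment, N m; "width": finger opening in m.
Only numpy, scipy, OpenCV 4.12 (cv2) and the standard library are available. Lean on these libraries where they do the work, as an engineer would, in place of code of your own. Each camera call takes 0.05 s, during which the arm holds its last target.

TASK

Load the can crusher without picking anything up: push the tall slim can low on its side so that it slides upright across the counter into the crusher's bay, right up to the back plate under the plunger. Then press the black button on top of the crusher until the plunger bears on the can with light pressure (do not crush it), and finish while still holding the button down like that. Leave the other things where they stand.

Things in the scene. Friction and masses are not known exactly. Their poses are not given: they have to be found in the camera images.
- tall_can: empty blue aluminium drinks can, closed top, the taller and slimmer of the two: 53 mm diameter, 134 mm high, about 25 g, standing upright; its foot is 48 mm across, so it tips if pushed much above its lowest quarter. Origin at the centre of its underside, z up.
- crusher: grey can crusher fixed to the counter, place and yaw vary. Its bay (no floor: the can stands on the counter) opens to local -x; push a can in along local +x. Two rear columns carry a head over the bay, z 156 to 201 mm, local x -27 to 39 mm, 92 mm wide, collar to 209 mm. Low mounting ears (6 mm high) reach 81 mm to either side, local x -7 to 43 mm. Origin on the counter on the bay's vertical axis.
- bay (a point): point on the counter on the vertical axis of bay and plunger, axes as crusher. Low cheeks, 8 mm thick, 60 mm high, 76 mm apart inside, run from local x -9 mm to the 50 mm high back plate, whose inner face is at x +29 mm (open window above it); a tall can against it has its centre 2.5 mm behind (+x) this point.
- plunger: steel plunger in the head: a disc 48 mm across, 6 mm thick, on a 14 mm rod. Origin at the centre of the disc's underside, at rest 146 mm above the counter, 12 mm above a tall can's top. Slides straight down up to 22 mm against a weak return spring (1.5 to 3 N) and springs back when let go.
- button_top (a point): centre of the flat top of the black round button (42 mm across) on the rod, at rest 260 mm above the counter. It pushes the plunger through a spring (0.7 N per mm, at most 14 mm): about 14 to 16 mm of pressing brings the plunger onto a tall can, each further mm adds about 0.7 N on the can; at 26 mm the spring is solid.
- short_can: bystander: short stout blue can, 66 mm diameter, 92 mm high, standing; origin at the centre of its underside
- tumbler: bystander: clear plastic tumbler, 72 mm rim, 105 mm high, standing; origin at the centre of its underside
- rubber_block: bystander: black rubber block 70 x 50 x 40 mm high; origin at the centre of its underside
- bowl: bystander: small white ceramic bowl, 100 mm across, 45 mm high; origin at the centre of its underside

How it is judged:
By the outcome, as a careful person would: the job done as asked, in the order asked, and still so for the second after the job is handed in, while the arm keeps its last pose, push and grip.
It also fails if it takes over 67 s, if anything falls off the work surface, if the arm or the gripper's body presses on something with over 40 N, if the wrist force passes 120 N, or if a joint passes its speed limit or range.

## Working session

There is one attempt and no reset: what is moved stays moved. The work goes in short steps, Python scripts to look and compute and a tool call to move; the robot and the scene stay as the last step left them, time stands still between calls to the robot, and variables do not carry over. Pictures are saved under pics/ and viewed, and the job is handed in when it is done.

Besides the shell and the picture viewer there is one more tool, called after "Request:" by a JSON object that holds its "name" and its "arguments", one argument or row to a line. jog_arm: Moves the arm, as the interface text tells. Its arguments: {"type":"object","properties":{"motion":{"type":"array","items":{"type":"array","items":{"type":"array","items":{"type":"number"}}}},"newtons":{"type":"number"}},"required":["motion"]}

```bash
mkdir -p pics; ls; python3 - <<'E'
from station import arm, optics
import cv2
s=arm.get_state(); print(s)
for n in ["side","top"]:
    im=optics.grab_frame(n); cv2.imwrite(f"pics/{n}0.png",im[:,:,::-1])
    print(n,optics.camera_model(n))
print(optics.camera_model("wrist"))
E
```

```text
pics
{'t': 0.0, 'q': array([-1.06191061e+00,  3.59401770e-01,  1.10384015e-02, -3.45693618e-04,
       -1.22408118e+00, -2.88102021e-01]), 'qd': array([ 0.0007447 ,  0.00037989, -0.00072389, -0.00153301,  0.00113534,
       -0.00087524]), 'joint_efforts': array([-8.01509232e-04, -5.82721961e+01,  2.93053329e+01,  6.99730217e+00,
        6.93382550e-03, -2.18655096e-04]), 'eef_pos': array([ 0.14769647, -0.65817496,  0.24760492]), 'ee_rot': array([ 3.13992002e+00, -1.56782074e-04, -2.92092656e+00]), 'force': array([ 0.24205928, -0.13123545,  0.16487751]), 'moment': array([ 0.00729673, -0.02492194, -0.03122073]), 'width': 0.08749212273581451}
side {'mtx': array([[539.96919723,   0.        , 323.37972115],
       [  0.        , 539.96919723, 239.63743046],
       [  0.        ,   0.        ,   1.        ]]), 'D': array([-0.07488546,  0.        ,  0.        ,  0.        ,  0.        ]), 'R': array([[ 0.99721506, -0.07440277, -0.0051337 ],
       [-0.06228166, -0.79293565, -0.60611389],
       [ 0.04102585,  0.60474564, -0.7953613 ]]), 't': array([-0.61605501,  0.15748146,  1.04951557])}
t
[... 374 characters left out ...]
   [ 1.51542997e-01,  4.04467371e-03, -9.88442391e-01]]), 't': array([0.0260995 , 0.65196242, 1.25386858])}
{'mtx': array([[355.39797176,   0.        , 318.19017846],
       [  0.        , 355.39797176, 242.19939482],
       [  0.        ,   0.        ,   1.        ]]), 'D': array([-0.04555594,  0.        ,  0.        ,  0.        ,  0.        ]), 'mount': array([[-1.30648341e-04, -9.65344989e-01, -2.60977078e-01,
         7.06083246e-02],
       [ 9.99999879e-01, -2.39895935e-06, -4.91738595e-04,
        -1.01870123e-03],
       [ 4.74071315e-04, -2.60977111e-01,  9.65344872e-01,
        -1.35289897e-01],
       [ 0.00000000e+00,  0.00000000e+00,  0.00000000e+00,
         1.00000000e+00]])}
```

View pics/side0.png

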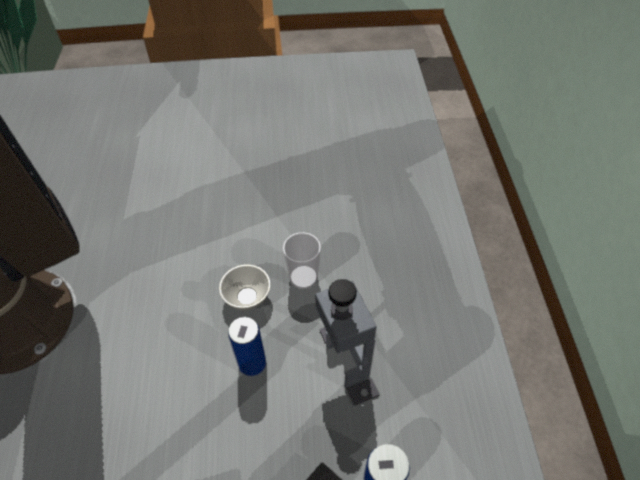

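View pics/top0.png

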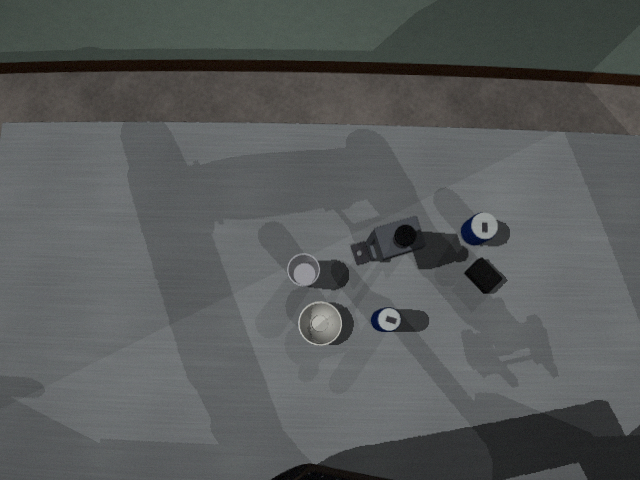

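The side view shows the tall can at about (248,347), with its lid at (243,330). The crusher's button is at (342,292), and the bowl, tumbler, short can and block stand around it. In the top view the tall can's lid is at (388,320), the button at (404,236), an ear at (362,252), the short can at (483,226), the block at (485,275), the bowl at (320,324) and the tumbler at (304,269). I'll zoom in for detail.

```bash
python3 - <<'E'
import cv2
a=cv2.imread("pics/top0.png")[180:360,280:520]; cv2.imwrite("pics/top0z.png",cv2.resize(cv2.convertScaleAbs(a,alpha=1.5,beta=20),None,fx=3.3,fy=3.3,interpolation=cv2.INTER_CUBIC))
a=cv2.imread("pics/side0.png")[220:420,200:440]; cv2.imwrite("pics/side0z.png",cv2.resize(cv2.convertScaleAbs(a,alpha=1.5,beta=20),None,fx=3,fy=3,interpolation=cv2.INTER_CUBIC))
E
```

```text
(no output)
```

View pics/top0z.png

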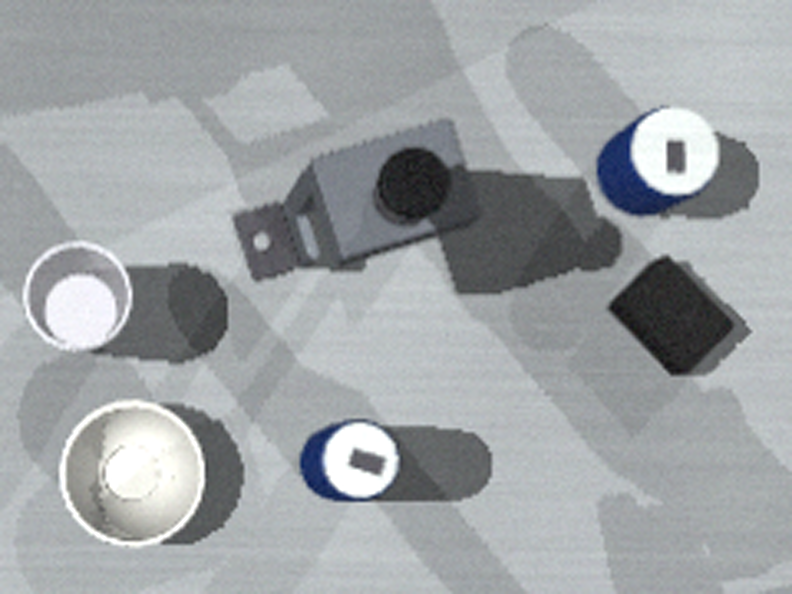

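View pics/side0z.png

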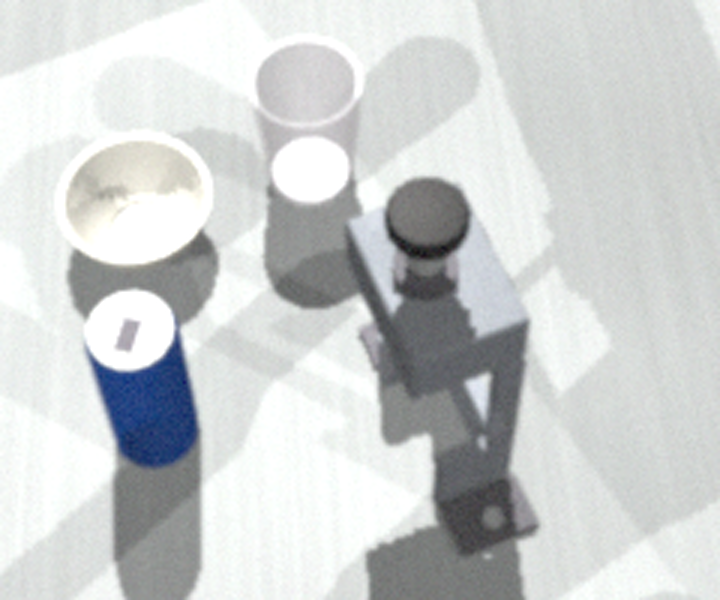

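```bash
cat > h.py <<'E'
import numpy as np, cv2
from scipy.spatial.transform import Rotation as Ro
from station import arm, optics
def cam(n,pose=None):
    m=optics.camera_model(n); K=m["mtx"];D=np.array(m["D"])
    if n!="wrist": return K,D,m["R"],m["t"]
    p,r=pose; T=np.eye(4);T[:3,:3]=Ro.from_euler('xyz',r).as_matrix();T[:3,3]=p
    W=np.linalg.inv(T@m["mount"]); return K,D,W[:3,:3],W[:3,3]
def ray(n,uv,z,pose=None):
    K,D,R,t=cam(n,pose)
    p=cv2.undistortPoints(np.array(uv,float).reshape(-1,1,2),K,D).reshape(-1,2)
    d=np.c_[p,np.ones(len(p))]@R; c=-R.T@t
    return c+d*((z-c[2])/d[:,2])[:,None]
def proj(n,X,pose=None):
    K,D,R,t=cam(n,pose)
    return cv2.projectPoints(np.array(X,float).reshape(-1,3),cv2.Rodrigues(R)[0],t,K,D)[0].reshape(-1,2)
def crusher_pts(c,yaw):
    L=np.array([[-27,-46,201],[-27,46,201],[39,46,201],[39,-46,201],[-27,-46,156],[-27,46,156],[0,0,260],[-7,81,6],[43,81,6],[-7,-81,6],[43,-81,6],[0,0,0],[-9,-38,60],[-9,38,60]])/1000
    R=Ro.from_euler('z',yaw).as_matrix(); return L@R.T+np.r_[c,0]
E
cat > m1.py <<'E'
from h import *
T=cv2.imread("pics/top0.png");S=cv2.imread("pics/side0.png")
def blob(im,mask,box):
    x0,y0,x1,y1=box; m=np.zeros(mask.shape,np.uint8); m[y0:y1,x0:x1]=mask[y0:y1,x0:x1]
    cs,_=cv2.findContours(m,cv2.RETR_EXTERNAL,cv2.CHAIN_APPROX_NONE); c=max(cs,key=cv2.contourArea)
    h=cv2.convexHull(c); e=cv2.fitEllipse(h if len(h)>=5 else c); return e
for n,im,boxes in (("top",T,dict(can=(365,300,410,340),short=(455,205,505,250),button=(388,220,420,252))),("side",S,dict(can=(225,312,265,345),button=(325,275,360,310)))):
    g=im.max(2).astype(int); mn=im.min(2)
    for k,b in boxes.items():
        mask=(mn>150) if k!="button" else (g<45)
        e=blob(im,mask.astype(np.uint8)*255,b)
        z=dict(can=.134,short=.092,button=.26)[k]
        w=ray(n,[e[0]],z)[0]; print(n,k,np.round(e[0],1),np.round(e[1],1),np.round(w*1000,1), 'r',np.round(np.hypot(*w[:2])*1000))
def tz(p): return [[a/3.3+280-.35,b/3.3+180-.35] for a,b in p]
# head top corners: zoomed top view front-left, front-right, back-left, back-right
c=tz([(345,265),(480,218),(316,158),(453,119)])
w=ray("top",c,.201); print(np.round(w*1000))
def ang(d): return np.degrees(np.arctan2(d[1],d[0]))
print(ang(w[0]-w[1])-90, ang(w[2]-w[3])-90, ang(w[2]-w[0]),ang(w[3]-w[1]),np.linalg.norm(w[0]-w[1]),np.linalg.norm(w[2]-w[0]),w.mean(0))
s=[[a/3+200-.33,b/3+220-.33] for a,b in [(348,229),(413,370),(527,320)]]
w=ray("side",s,.201); print(np.round(w*1000), ang(w[0]-w[1])-90, ang(w[2]-w[1]))
print('bowl',ray("top",tz([(133,473)]),.045),'tumb',ray("top",tz([(77,296)]),.105),'block',ray("top",tz([(670,315)]),.04))
E
python3 m1.py
```

```text
top can [388.5 319.1] [20.6 20.8] [ 475.4 -124.3  134. ] r 491.0
top short [481.1 230.1] [11.2 21.4] [ 677.2 -338.7   92. ] r 757.0
top button [408.9 238.7] [26. 33.] [ 627.4 -146.6  260. ] r 644.0
side can [242.7 329.5] [25.3 29.3] [ 475.9 -127.6  134. ] r 493.0
side button [342.1 292.2] [26.2 28.6] [ 635.4 -146.   260. ] r 652.0
[[ 592. -106.  201.]
 [ 623. -190.  201.]
 [ 658.  -88.  201.]
 [ 685. -173.  201.]]
20.20396704697238 17.19343795016384 15.270045113636478 14.74297005091267 0.08873517276664672 0.06834744816131103 [ 0.6396645  -0.13938366  0.201     ]
[[ 598. -113.  201.]
 [ 625. -197.  201.]
 [ 684. -174.  201.]] 17.674118105200733 21.164113906490073
bowl [[0.46554692 0.01888608 0.045     ]] tumb [[0.58008488 0.0586584  0.105     ]] block [[ 0.58104707 -0.35544695  0.04      ]]
```

```bash
python3 - <<'E'
import cv2
a=cv2.imread("pics/top0.png")[205:275,345:430]; cv2.imwrite("pics/top0zz.png",cv2.resize(cv2.convertScaleAbs(a,alpha=2,beta=20),None,fx=8,fy=8,interpolation=cv2.INTER_CUBIC))
a=cv2.imread("pics/side0.png")[275:410,310:390]; cv2.imwrite("pics/side0zz.png",cv2.resize(cv2.convertScaleAbs(a,alpha=2,beta=20),None,fx=4.4,fy=4.4,interpolation=cv2.INTER_CUBIC))
E
```

```text
(no output)
```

View pics/top0zz.png

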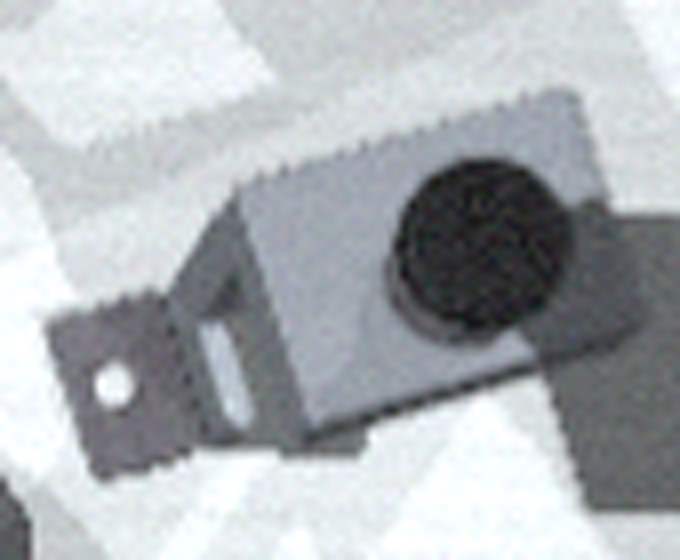

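View pics/side0zz.png

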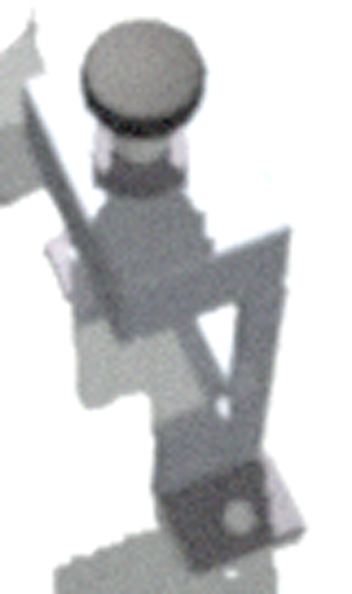

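```bash
python3 - <<'E'
from h import *
from scipy.optimize import least_squares
t={2:(240,183),3:(578,93),1:(308,435),0:(640,335),8:(50,322),7:(98,478),6:(485,243)}
s={1:(28,92),0:(118,307),3:(290,230),6:(146,68),9:(200,572),10:(302,530)}
T={k:(np.array(v)+.5)/8-.5+[345,205] for k,v in t.items()}
S={k:(np.array(v)+.5)/4.4-.5+[310,275] for k,v in s.items()}
def f(p,out=0):
    P=crusher_pts(p[:2],p[2]); r=[]
    for n,d in (("top",T),("side",S)):
        uv=proj(n,P)
        r+= [uv[k]-v for k,v in d.items()]
        if out: print(n,{k:np.round(uv[k]-v,1) for k,v in d.items()})
    return np.concatenate(r)
o=least_squares(f,[.63,-.145,.3],loss='soft_l1'); print(o.x,np.degrees(o.x[2])); f(o.x,1)
print('can local',Ro.from_euler('z',-o.x[2]).apply(np.r_[np.array([.4755,-.126])-o.x[:2],0]))
E
```

```text
[ 0.63512432 -0.14198591  0.30261579] 17.3386075849843
top {2: array([-0.1, -0.1]), 3: array([ 0.5, -1.1]), 1: array([ 1. , -0.6]), 0: array([ 2.7, -0.7]), 8: array([ 0.3, -0.5]), 7: array([0.4, 0.2]), 6: array([ 1.3, -0.3])}
side {1: array([-2.3, -3.4]), 0: array([-0.5, -3.1]), 3: array([ 0.9, -0.3]), 6: array([-1.1, -0.2]), 9: array([-2.4,  0.1]), 10: array([ 0.3, -0.6])}
can local [-0.14760694  0.06283046  0.        ]
```

```bash
cat >> h.py <<'E'
def toolR(bear,tilt):
    """tool x bearing forward; z = down, tilted forward by tilt (deg)"""
    b,t=np.radians([bear,tilt]); d=np.array([np.cos(b),np.sin(b),0]); k=np.array([0,0,1.])
    z=np.sin(t)*d-np.cos(t)*k; x=np.cos(t)*d+np.sin(t)*k
    return np.c_[x,np.cross(z,x),z]
def rel(p,R,n=1,s=None):
    s=s or arm.get_state(); R0=Ro.from_euler('xyz',s["ee_rot"]).as_matrix()
    d=R0.T@(np.array(p)-s["eef_pos"]); v=Ro.from_matrix(R0.T@R).as_rotvec(degrees=True)
    print("shift",np.round(d,4),"rotvec",np.round(v,2)); return d,v
def st():
    s=arm.get_state(); print("t",round(s["t"],2),"q",np.round(s["q"],3),"p",np.round(s["eef_pos"],4),"rpy",np.round(np.degrees(s["ee_rot"]),1),"F",np.round(s["force"],1),"w",round(s["width"],4)); return s
E
python3 - <<'E'
from h import *
rel([.42,-.11,.27],toolR(-20,0))
rel([.28,-.4,.27],toolR(-95,0))
E
```

```text
shift [-0.3857  0.4753 -0.0216] rotvec [ 4.0000e-02  1.1000e-01 -1.4735e+02]
shift [-0.1856  0.223  -0.022 ] rotvec [ 8.000e-02  5.000e-02 -7.235e+01]
```

Request:
{"name": "jog_arm", "arguments": {
  "motion": [
    [[-0.023, 0.028, -0.003, 0, 0, -8, 0.036], [-0.046, 0.056, -0.006, 0, 0, -16, 0.036], [-0.07, 0.084, -0.01, 0, 0, -24, 0.036], [-0.093, 0.112, -0.013, 0, 0, -32, 0.036], [-0.116, 0.14, -0.016, 0, 0, -40, 0.036], [-0.14, 0.168, -0.02, 0, 0, -48, 0.036], [-0.163, 0.196, -0.022, 0, 0, -56, 0.036], [-0.186, 0.223, -0.022, 0, 0, -64, 0.036]]
  ]
}}

```text
t: 0.9
eef_pos: [0.2808, -0.3985, 0.2702]
ee_rot: [3.141, 0.001, -1.798]
force: [0.8, 0.1, 0.2]
width: 0.0364
```

```bash
python3 - <<'E'
from h import *
st();rel([.42,-.11,.27],toolR(-20,0))
E
```

```text
t 0.9 q [-5.540e-01  3.100e-02 -3.530e-01 -1.000e-03 -1.188e+00  3.270e-01] p [ 0.2808 -0.3985  0.2702] rpy [ 1.80e+02  1.00e-01 -1.03e+02] F [0.8 0.1 0.2] w 0.0364
shift [-0.3125 -0.0706  0.0005] rotvec [-3.000e-02  8.000e-02 -8.303e+01]
```

Request:
{"name": "jog_arm", "arguments": {
  "motion": [
    [[-0.035, -0.008, 0, 0, 0, -8.5, 0.036], [-0.07, -0.016, 0, 0, 0, -17, 0.036], [-0.105, -0.024, 0, 0, 0, -25.5, 0.036], [-0.14, -0.032, 0, 0, 0, -34, 0.036], [-0.175, -0.04, 0, 0, 0, -42.5, 0.036], [-0.21, -0.048, 0, 0, 0, -51, 0.036], [-0.245, -0.056, 0, 0, 0, -59.5, 0.036], [-0.28, -0.064, 0, 0, 0, -68, 0.036]]
  ]
}}

```text
t: 1.7
eef_pos: [0.4064, -0.1387, 0.2705]
ee_rot: [-3.14, 0.001, -0.605]
force: [0.6, 0.3, -0.8]
width: 0.0361
```

```bash
python3 - <<'E'
from h import *
s=st();rel([.42,-.11,.27],toolR(-20,0)); rel([.40,-.11,.17],toolR(-20,35))
im=optics.grab_frame("wrist"); cv2.imwrite("pics/w1.png",im[:,:,::-1])
E
```

```text
t 1.7 q [ 0.133 -0.077 -0.456 -0.002 -1.191  0.834] p [ 0.4064 -0.1387  0.2705] rpy [-179.9    0.   -34.7] F [ 0.6  0.3 -0.8] w 0.0361
shift [-0.0051 -0.0314  0.0005] rotvec [ -0.07   0.04 -14.67]
shift [-0.0215 -0.0199  0.1005] rotvec [  4.41  34.85 -14.24]
```

View pics/w1.png

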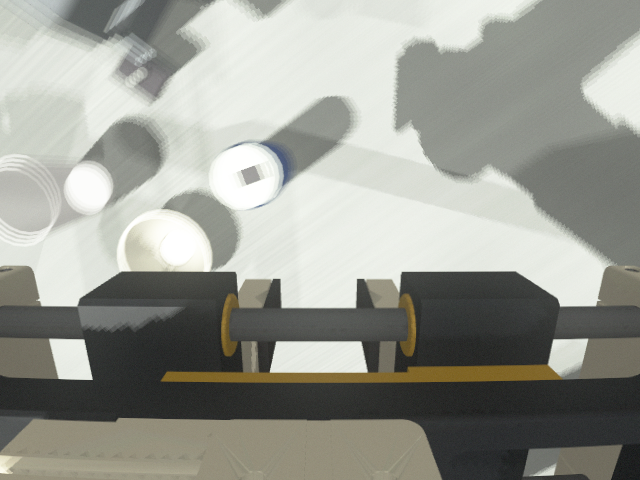

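The wrist view (slightly blurred) shows the tall can's lid at (247,176) up and left of the fingers. The bowl is at (165,240) and a crusher ear at (130,65). I'll test the tilted pushing posture next, still clear of everything.

Request:
{"name": "jog_arm", "arguments": {
  "motion": [
    [[-0.004, -0.004, 0.015, 0.7, 5.8, -2.4, 0.036], [-0.007, -0.007, 0.03, 1.5, 11.6, -4.8, 0.036], [-0.011, -0.01, 0.045, 2.2, 17.4, -7.1, 0.036], [-0.014, -0.013, 0.06, 2.9, 23.2, -9.5, 0.036], [-0.018, -0.017, 0.08, 3.7, 29, -11.9, 0.036], [-0.021, -0.02, 0.1, 4.4, 34.8, -14.2, 0.036], [-0.021, -0.02, 0.1, 4.4, 34.8, -14.2, 0.036]]
  ]
}}

```text
t: 2.45
eef_pos: [0.4409, -0.1358, 0.2531]
ee_rot: [-3.118, -0.532, -0.338]
force: [-0.3, 0.5, 0.0]
width: 0.0358
```

```bash
python3 - <<'E'
from h import *
s=st();rel([.40,-.11,.17],toolR(-20,35)); print(Ro.from_euler('xyz',s["ee_rot"]).as_matrix().round(3))
im=optics.grab_frame("side"); cv2.imwrite("pics/s2.png",im[:,:,::-1])
E
```

```text
t 2.45 q [ 0.291 -0.333 -1.016  0.61  -0.509  0.467] p [ 0.4409 -0.1358  0.2531] rpy [-178.6  -30.5  -19.4] F [-0.3  0.5  0. ] w 0.0358
shift [-0.0828 -0.0096  0.0479] rotvec [-1.72  4.5   0.48]
[[ 0.813 -0.32   0.487]
 [-0.286 -0.947 -0.146]
 [ 0.508 -0.021 -0.861]]
```

View pics/s2.png

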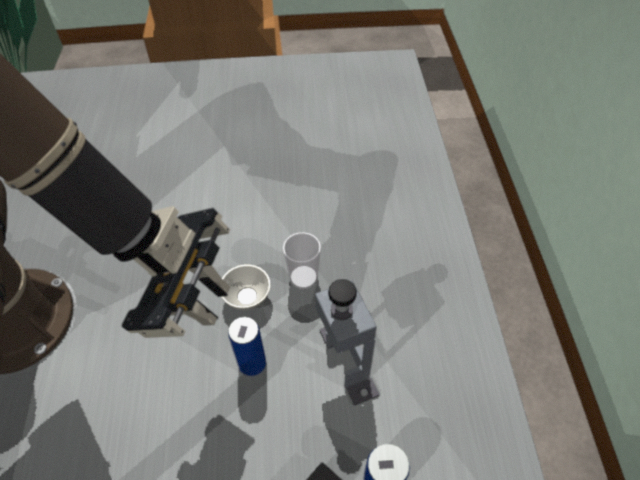

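The side picture shows the gripper tilted above and behind the can, with its fingers at about (205,290). The can is untouched at (248,347). Joint 3 reached its limit, so I'll fit a kinematic model to find which tilts are reachable lower down.

```bash
cat > kin.py <<'E'
from h import *
def Ry(a): return Ro.from_euler('y',a).as_matrix()
def Rz(a): return Ro.from_euler('z',a).as_matrix()
def Rx(a): return Ro.from_euler('x',a).as_matrix()
def basis(q):
    # returns 3xN linear basis for position and tool dir
    R1=Rz(q[0]); R2=R1@Ry(q[1]); R3=R2@Ry(-q[2]); R4=R3@Rx(-q[3]); R5=R4@Ry(-q[4]); 
    ez=np.array([0,0,1.]);ex=np.array([1.,0,0]);ey=np.array([0,1.,0])
    return np.c_[R1@ex,ez,R1@ey,R2@ez,R2@ex,R3@ex,R3@ez,R5@ex], R5
E
python3 - <<'E'
from kin import *
Q=np.array([[-1.06191061e+00,3.59401770e-01,1.10384015e-02,-3.45693618e-04,-1.22408118e+00,-2.88102021e-01],[-.554,.031,-.353,-.001,-1.188,.327],[.133,-.077,-.456,-.002,-1.191,.834],[.291,-.333,-1.016,.61,-.509,.467]])
P=np.array([[.1477,-.6582,.2476],[.2808,-.3985,.2702],[.4064,-.1387,.2705],[.4409,-.1358,.2531]])
for sg in (1,-1):
    q=Q[3].copy(); q[3]*=sg; print(basis(q)[1]@[1,0,0], 'meas z .487 -.146 -.861')
E
```

```text
[ 0.48748413 -0.14540993 -0.86093854] meas z .487 -.146 -.861
[ 0.32729593  0.38943832 -0.86093854] meas z .487 -.146 -.861
```

```bash
python3 - <<'E'
from kin import *
Q=np.array([[-1.06191061e+00,3.59401770e-01,1.10384015e-02,-3.45693618e-04,-1.22408118e+00,-2.88102021e-01],[-.554,.031,-.353,-.001,-1.188,.327],[.133,-.077,-.456,-.002,-1.191,.834],[.291,-.333,-1.016,.61,-.509,.467]])
P=np.array([[.1477,-.6582,.2476],[.2808,-.3985,.2702],[.4064,-.1387,.2705],[.4409,-.1358,.2531]])
A=np.vstack([basis(q)[0] for q in Q]); b=P.ravel()
names="a1 h d l2z l2x l3x l3z Lw".split()
print(np.linalg.svd(A)[1].round(3))
for drop in ([],[4],[4,6],[4,0],[4,0,6]):
    k=[i for i in range(8) if i not in drop]
    x,*_=np.linalg.lstsq(A[:,k],b,rcond=None); print({names[i]:round(v,3) for i,v in zip(k,x)}, 'res mm',(np.abs(A[:,k]@x-b).max()*1000).round(1))
E
```

```text
[3.945 3.423 2.003 0.586 0.524 0.281 0.087 0.058]
{'a1': np.float64(0.481), 'h': np.float64(-0.294), 'd': np.float64(-0.192), 'l2z': np.float64(0.622), 'l2x': np.float64(-0.04), 'l3x': np.float64(-0.076), 'l3z': np.float64(0.162), 'Lw': np.float64(0.234)} res mm 3.6
{'a1': np.float64(0.381), 'h': np.float64(-0.29), 'd': np.float64(-0.191), 'l2z': np.float64(0.621), 'l3x': np.float64(-0.021), 'l3z': np.float64(0.19), 'Lw': np.float64(0.238)} res mm 9.2
{'a1': np.float64(0.349), 'h': np.float64(0.054), 'd': np.float64(-0.187), 'l2z': np.float64(0.559), 'l3x': np.float64(0.098), 'Lw': np.float64(0.304)} res mm 17.8
{'h': np.float64(0.299), 'd': np.float64(-0.178), 'l2z': np.float64(0.563), 'l3x': np.float64(0.452), 'l3z': np.float64(0.034), 'Lw': np.float64(0.436)} res mm 56.2
{'h': np.float64(0.356), 'd': np.float64(-0.177), 'l2z': np.float64(0.552), 'l3x': np.float64(0.467), 'Lw': np.float64(0.446)} res mm 54.0
```

```bash
python3 - <<'E'
from h import *
rel([.52,-.16,.30],toolR(-20,35)); 
E
```

```text
shift [ 0.0942 -0.0035  0.0024] rotvec [-1.67  4.41  0.41]
```

Request:
{"name": "jog_arm", "arguments": {
  "motion": [
    [[0.047, -0.002, 0.001, -1, 2, 0, 0.036], [0.094, -0.004, 0.002, -1.7, 4.4, 0.4, 0.036], [0.094, -0.004, 0.002, -1.7, 4.4, 0.4, 0.036], [0.094, -0.004, 0.002, -1.7, 4.4, 0.4, 0.036]]
  ]
}}

```text
t: 2.9
eef_pos: [0.5195, -0.16, 0.2992]
ee_rot: [3.14, -0.609, -0.35]
force: [0.0, 0.0, -0.3]
width: 0.0359
```

```bash
python3 - <<'E'
from h import *
s=st();print(repr(s["q"]),repr(s["eef_pos"]),repr(s["ee_rot"]))
rel([.52,-.16,.30],toolR(15,35)); 
E
```

```text
t 2.9 q [ 0.169 -0.219 -0.904  0.724 -0.445  0.459] p [ 0.5195 -0.16    0.2992] rpy [179.9 -34.9 -20.1] F [ 0.   0.  -0.3] w 0.0359
array([ 0.16908717, -0.21912935, -0.90355759,  0.72377315, -0.44465846,
        0.45870178]) array([ 0.51952269, -0.15999224,  0.29919666]) array([ 3.14025151, -0.60855345, -0.35016935])
shift [ 0.0008 -0.0002 -0.0004] rotvec [ 20.15   0.15 -28.75]
```

Next I'll try bearing 15°, the final push direction.

Request:
{"name": "jog_arm", "arguments": {
  "motion": [
    [[0, 0, 0, 5, 0, -7.2, 0.036], [0, 0, 0, 10, 0, -14.4, 0.036], [0, 0, 0, 15, 0, -21.6, 0.036], [0, 0, 0, 20, 0, -28.7, 0.036], [0, 0, 0, 20, 0, -28.7, 0.036]]
  ]
}}

```text
t: 3.4
eef_pos: [0.5158, -0.1645, 0.297]
ee_rot: [3.136, -0.591, 0.06]
force: [-0.8, -1.8, 0.1]
width: 0.0361
```

```bash
python3 - <<'E'
from h import *
s=st();print(repr(s["q"]),repr(s["eef_pos"]),repr(s["ee_rot"]))
rel([.50,-.16,.22],toolR(15,30)); 
E
```

```text
t 3.4 q [ 0.056 -0.188 -0.63   0.008 -0.537  1.567] p [ 0.5158 -0.1645  0.297 ] rpy [179.7 -33.9   3.4] F [-0.8 -1.8  0.1] w 0.0361
array([ 0.05616156, -0.18759464, -0.630072  ,  0.00762733, -0.53720442,
        1.56739504]) array([ 0.51584818, -0.16448783,  0.29704011]) array([ 3.13557417, -0.5911117 ,  0.0599573 ])
shift [-0.0558 -0.0058  0.0553] rotvec [ 6.46 -3.83 -9.83]
```

```bash
cat > fit.py <<'E'
from kin import *
Q=np.array([[-1.06191061e+00,3.59401770e-01,1.10384015e-02,-3.45693618e-04,-1.22408118e+00,-2.88102021e-01],[-.554,.031,-.353,-.001,-1.188,.327],[.133,-.077,-.456,-.002,-1.191,.834],[.291,-.333,-1.016,.61,-.509,.467],
[ 0.16908717, -0.21912935, -0.90355759,  0.72377315, -0.44465846,0],[ 0.05616156, -0.18759464, -0.630072  ,  0.00762733, -0.53720442,0]])
P=np.array([[.1477,-.6582,.2476],[.2808,-.3985,.2702],[.4064,-.1387,.2705],[.4409,-.1358,.2531],[ 0.51952269, -0.15999224,  0.29919666],[ 0.51584818, -0.16448783,  0.29704011]])
def ext(q):
    B,R5=basis(q); R4=Rz(q[0])@Ry(q[1])@Ry(-q[2])@Rx(-q[3])
    return np.c_[B,R4[:,1],R4[:,2],R5[:,2]]
names="a1 h d l2z l2x l3x l3z Lw w4y w4z w5z".split()
if __name__=="__main__":
  A=np.vstack([ext(q) for q in Q]); b=P.ravel()
  for k in ([0,1,2,3,4,5,6,7],[1,2,3,5,6,7],[1,3,5,6,7,8],[1,2,3,5,6,7,8],[0,1,2,3,5,6,7,8,9,10],list(range(11))):
    x,*_=np.linalg.lstsq(A[:,k],b,rcond=None); print({names[i]:float(round(v,3)) for i,v in zip(k,x)}, 'res mm',((A[:,k]@x-b).reshape(-1,3)*1000).round(0).tolist())
E
python3 fit.py
```

```text
{'a1': 0.482, 'h': -0.137, 'd': -0.185, 'l2z': 0.594, 'l2x': -0.045, 'l3x': -0.036, 'l3z': 0.089, 'Lw': 0.283} res mm [[5.0, 5.0, 1.0], [9.0, 2.0, 2.0], [6.0, 8.0, -5.0], [12.0, -4.0, 5.0], [-4.0, -21.0, -6.0], [-16.0, 6.0, 3.0]]
{'h': 0.056, 'd': -0.176, 'l2z': 0.596, 'l3x': 0.383, 'l3z': 0.182, 'Lw': 0.375} res mm [[6.0, 21.0, 31.0], [2.0, 17.0, 31.0], [-9.0, 15.0, 32.0], [0.0, -25.0, -57.0], [-11.0, -40.0, -70.0], [15.0, 16.0, 33.0]]
{'h': 0.199, 'l2z': 0.602, 'l3x': 0.464, 'l3z': -0.0, 'Lw': 0.356, 'w4y': -0.192} res mm [[0.0, -0.0, -0.0], [-0.0, -0.0, -0.0], [0.0, 0.0, 0.0], [0.0, 0.0, 0.0], [-0.0, 0.0, -0.0], [-0.0, 0.0, -0.0]]
{'h': 0.199, 'd': -0.0, 'l2z': 0.602, 'l3x': 0.464, 'l3z': -0.0, 'Lw': 0.356, 'w4y': -0.192} res mm [[0.0, -0.0, -0.0], [-0.0, -0.0, -0.0], [0.0, 0.0, 0.0], [0.0, 0.0, 0.0], [-0.0, -0.0, -0.0], [0.0, 0.0, -0.0]]
{'a1': -0.005, 'h': 0.202, 'd': 0.002, 'l2z': 0.602, 'l3x': 0.469, 'l3z': 0.0, 'Lw': 0.356, 'w4y': -0.194, 'w4z': -0.001, 'w5z': 0.001} res mm [[0.0, -0.0, 0.0], [-0.0, -0.0, -0.0], [0.0, 0.0, 0.0], [0.0, -0.0, 0.0], [-0.0, 0.0, -0.0], [-0.0, 0.0, -0.0]]
{'a1': -0.006, 'h': 0.203, 'd': 0.002, 'l2z': 0.602, 'l2x': 0.0, 'l3x': 0.47, 'l3z': 0.0, 'Lw': 0.356, 'w4y': -0.194, 'w4z': -0.001, 'w5z': 0.001} res mm [[0.0, -0.0, 0.0], [-0.0, -0.0, -0.0], [0.0, 0.0, 0.0], [0.0, -0.0, 0.0], [-0.0, 0.0, -0.0], [-0.0, 0.0, -0.0]]
```

```bash
cat > ik.py <<'E'
from fit import *
from scipy.optimize import least_squares
LO=np.array([-3.07,-1.43,-1.02,-3.03,-3.05,-3.03]);HI=np.array([3.07,2.12,1.25,1.67,0,3.03])
X=np.array([.199,.602,.464,.356,-.192]);K=[1,3,5,7,8]
# tool const
q=Q[5];_,R5=basis(q);Rt=Ro.from_euler('xyz',[3.13557417,-0.5911117,0.0599573]).as_matrix()
C=R5.T@Rt@Rz(-1.56739504)   # if sign right, const
q=Q[0];_,R5=basis(q);C2=R5.T@Ro.from_euler('xyz',[3.13992002,0,-2.92092656]).as_matrix()@Rz(.288102)
C=C.round(0)
def fk(q): return ext(q)[:,K]@X, basis(q)[1]@C@Rz(q[5])
def ik(p,R,q0):
    f=lambda q:np.r_[(fk(q)[0]-p)*10, Ro.from_matrix(R.T@fk(q)[1]).as_rotvec()]
    o=least_squares(f,np.clip(q0,LO+1e-3,HI-1e-3),bounds=(LO+.005,HI-.005)); e=f(o.x); return o.x,np.linalg.norm(e[:3])*100,np.degrees(np.linalg.norm(e[3:]))
CR=np.array([.635,-.143]);YAW=17.3
def loc(x,y):
    a=np.radians(YAW); return CR+np.array([np.cos(a)*x-np.sin(a)*y,np.sin(a)*x+np.cos(a)*y])
E
python3 - <<'E'
from ik import *
print(C,C2.round(2))
now=np.array([0.056,-0.188,-0.63,0.008,-0.537,1.567])
for name,c in (("can",np.array([.4755,-.126])),("axis-148",loc(-.148,0)),("axis-100",loc(-.1,0)),("axis-70",loc(-.07,0)),("bay",loc(.0025,0))):
  for th in (25,30,35,45):
   for b in (-30,-10,5,17):
    d=np.array([np.cos(np.radians(b)),np.sin(np.radians(b))]); p=np.r_[c-.043*d,.03]
    best=min((ik(p,toolR(b,th),q0) for q0 in (now,[.3,-.3,-.9,.6,-.5,.5],[.2,0,-.5,-.8,-.6,2.5])),key=lambda r:r[1]+r[2])
    print(name,th,b,np.round(best[0],2),'err mm %.1f deg %.1f'%best[1:])
E
```

```text
[[-0.  0.  1.]
 [ 1. -0.  0.]
 [ 0.  1. -0.]] [[ 0.   -0.    1.  ]
 [-0.84  0.54  0.  ]
 [-0.54 -0.84  0.  ]]
can 25 -30 [ 0.23  0.18 -1.01  0.33 -0.19  2.62] err mm 3.5 deg 15.3
can 25 -10 [ 0.15  0.17 -0.95 -0.28 -0.01  1.59] err mm 1.5 deg 8.0
can 25 5 [ 0.13  0.17 -0.95 -0.25 -0.01  1.36] err mm 0.2 deg 1.1
can 25 17 [-0.08  0.19 -0.74 -0.6  -0.28  0.64] err mm 0.0 deg 0.0
can 30 -30 [-0.65  0.18 -0.93 -2.63 -0.08 -1.17] err mm 0.5 deg 1.6
can 30 -10 [-0.03  0.17 -0.8  -0.98 -0.01  0.71] err mm 2.1 deg 6.6
can 30 5 [ 0.04  0.17 -0.84 -0.64 -0.04  0.89] err mm 0.0 deg 0.0
can 30 17 [-0.23  0.2  -0.68 -0.86 -0.34  0.27] err mm 0.0 deg 0.0
can 35 -30 [-0.51  0.16 -0.81 -2.25 -0.01 -0.66] err mm 0.3 deg 1.1
can 35 -10 [-0.16  0.16 -0.76 -1.3  -0.01  0.28] err mm 0.9 deg 2.5
can 35 5 [-0.27  0.17 -0.72 -1.13 -0.22  0.16] err mm 0.0 deg 0.0
can 35 17 [-0.4   0.22 -0.65 -1.09 -0.43 -0.09] err mm 0.0 deg 0.0
can 45 -30 [-0.42  0.15 -0.78 -2.01 -0.01 -0.36] err mm 3.2 deg 9.1
can 45 -10 [-0.89  0.3  -0.93 -2.1  -0.56 -1.15] err mm 0.0 deg 0.0
can 45 5 [-0.76  0.28 -0.76 -1.65 -0.56 -0.77]
[... 3918 characters left out ...]
.01  1.5 ] err mm 1.1 deg 7.5
bay 30 5 [ 0.04  0.36 -0.63 -0.35 -0.06  1.18] err mm 0.0 deg 0.0
bay 30 17 [-0.13  0.37 -0.44 -0.67 -0.34  0.55] err mm 0.0 deg 0.0
bay 35 -30 [-0.47  0.36 -0.62 -2.61 -0.01 -1.  ] err mm 0.3 deg 1.9
bay 35 -10 [-0.05  0.35 -0.54 -0.97 -0.01  0.7 ] err mm 1.4 deg 6.1
bay 35 5 [-0.07  0.35 -0.52 -0.78 -0.13  0.67] err mm 0.0 deg 0.0
bay 35 17 [-0.23  0.38 -0.41 -0.91 -0.37  0.25] err mm 0.0 deg 0.0
bay 45 -30 [-0.39  0.35 -0.54 -2.2  -0.01 -0.53] err mm 1.8 deg 7.9
bay 45 -10 [-0.54  0.38 -0.6  -2.12 -0.3  -0.84] err mm 0.0 deg 0.0
bay 45 5 [-0.45  0.38 -0.48 -1.56 -0.37 -0.38] err mm 0.0 deg 0.0
bay 45 17 [-0.47  0.42 -0.41 -1.36 -0.53 -0.35] err mm 0.0 deg 0.0
```

```bash
cat >> ik.py <<'E'
C=np.array([[0,0,1.],[-1,0,0],[0,-1,0]])
def fk(q): return ext(q)[:,K]@X, basis(q)[1]@C@Rz(-q[5])
FL=np.diag([-1.,-1,1])
E
python3 - <<'E'
from ik import *
s=st(); p,R=fk(s["q"]); print((p-s["eef_pos"])*1000, (R-Ro.from_euler('xyz',s["ee_rot"]).as_matrix()).round(3).tolist())
for b,th in ((5,40),(10,40),(10,35)):
  q0=np.array([-.6,.3,-.7,-1.4,-.5,.5])
  for c in (np.array([.4755,-.126])-[.04,0],np.array([.4755,-.126]),loc(-.1,.033),loc(-.04,0),loc(-.02,0),loc(.0025,0)):
    d=np.array([np.cos(np.radians(b)),np.sin(np.radians(b))]); p=np.r_[c-.041*d,.03]
    r=ik(p,toolR(b,th)@FL,q0); q0=r[0]
    print(b,th,np.round(p,3),np.round(r[0],2),'err mm %.1f deg %.1f'%r[1:])
  r=ik(p+[-.1,0,.2],toolR(b,th)@FL,q0);print(r)
E
```

```text
t 3.4 q [ 0.056 -0.188 -0.63   0.008 -0.537  1.567] p [ 0.5158 -0.1645  0.297 ] rpy [179.7 -33.9   3.4] F [-0.8 -1.8  0.1] w 0.0361
[ 0.2754829  -0.18466188  0.45713156] [[0.0, 0.0, 0.0], [0.0, -0.0, -0.0], [0.0, 0.0, -0.0]]
5 40 [ 0.395 -0.13   0.03 ] [-0.63  0.18 -0.77 -1.45 -0.44  0.46] err mm 0.0 deg 0.0
5 40 [ 0.435 -0.13   0.03 ] [-0.53  0.21 -0.71 -1.45 -0.39  0.37] err mm 0.0 deg 0.0
5 40 [ 0.489 -0.145  0.03 ] [-0.45  0.26 -0.62 -1.38 -0.34  0.23] err mm 0.0 deg 0.0
5 40 [ 0.556 -0.158  0.03 ] [-0.35  0.33 -0.51 -1.27 -0.29  0.03] err mm 0.0 deg 0.0
5 40 [ 0.575 -0.153  0.03 ] [-0.3   0.34 -0.48 -1.24 -0.26 -0.04] err mm 0.0 deg 0.0
5 40 [ 0.597 -0.146  0.03 ] [-0.25  0.36 -0.46 -1.2  -0.23 -0.12] err mm 0.0 deg 0.0
(array([ 0.10019022, -0.18997718, -0.87652426,  0.04485344, -0.18634178,
       -1.6247747 ]), np.float64(1.14513496853586e-09), np.float64(9.188800485343531e-10))
10 40 [ 0.395 -0.133  0.03 ] [-0.64  0.2  -0.74 -1.38 -0.5   0.46] err mm 0.0 deg 0.0
10 40 [ 0.435 -0.133  0.03 ] [-0.55  0.23 -0.69 -1.37 -0.45  0.38] err mm 0.0 deg 0.0
10 40 [ 0.489 -0.148  0.03 ] 
[... 461 characters left out ...]
234385766239e-13))
10 35 [ 0.395 -0.133  0.03 ] [-0.41  0.15 -0.74 -1.16 -0.35  0.06] err mm 0.0 deg 0.0
10 35 [ 0.435 -0.133  0.03 ] [-0.33  0.19 -0.69 -1.12 -0.31 -0.04] err mm 0.0 deg 0.0
10 35 [ 0.489 -0.148  0.03 ] [-0.28  0.25 -0.61 -1.05 -0.3  -0.16] err mm 0.0 deg 0.0
10 35 [ 0.556 -0.162  0.03 ] [-0.23  0.33 -0.51 -0.94 -0.28 -0.31] err mm 0.0 deg 0.0
10 35 [ 0.576 -0.156  0.03 ] [-0.19  0.34 -0.49 -0.91 -0.26 -0.38] err mm 0.0 deg 0.0
10 35 [ 0.597 -0.149  0.03 ] [-0.15  0.36 -0.47 -0.87 -0.24 -0.45] err mm 0.0 deg 0.0
(array([ 0.00788003, -0.13778417, -0.67346745, -0.22501089, -0.44055489,
       -1.22971903]), np.float64(1.4955613796844057e-09), np.float64(7.897971510297911e-10))
```

```bash
python3 - <<'E'
from ik import *
R=toolR(10,40)@FL
q0=np.array([-.64,.2,-.74,-1.38,-.5,.46])
for p in ([.405,-.137,.03],[.405,-.137,.08],[.405,-.137,.12],[.405,-.137,.16],[.405,-.137,.2],[.41,-.14,.25],[.43,-.14,.3],[.5,-.16,.3]):
    r=ik(p,R,q0); q0=r[0]; print(p,np.round(r[0],2),'err mm %.1f deg %.1f'%r[1:])
rel([.5,-.16,.3],toolR(10,40)@FL)
rel([.5,-.16,.3],toolR(100,0)@np.eye(3))
E
```

```text
[0.405, -0.137, 0.03] [-0.62  0.21 -0.73 -1.37 -0.49  0.44] err mm 0.0 deg 0.0
[0.405, -0.137, 0.08] [-0.44  0.04 -0.73 -1.12 -0.42  0.  ] err mm 0.0 deg 0.0
[0.405, -0.137, 0.12] [-0.27 -0.08 -0.76 -0.87 -0.37 -0.38] err mm 0.0 deg 0.0
[0.405, -0.137, 0.16] [-0.08 -0.2  -0.83 -0.56 -0.3  -0.83] err mm 0.0 deg 0.0
[0.405, -0.137, 0.2] [ 0.05 -0.32 -0.9  -0.28 -0.31 -1.21] err mm 0.0 deg 0.0
[0.41, -0.14, 0.25] [ 0.05 -0.39 -0.83 -0.19 -0.44 -1.3 ] err mm 0.0 deg 0.0
[0.43, -0.14, 0.3] [ 0.05 -0.4  -0.73 -0.16 -0.54 -1.34] err mm 0.0 deg 0.0
[0.5, -0.16, 0.3] [-0.06 -0.22 -0.58 -0.29 -0.54 -1.15] err mm 0.0 deg 0.0
shift [-0.0113 -0.0054 -0.0112] rotvec [  9.37  -6.54 174.4 ]
shift [-0.0113 -0.0054 -0.0112] rotvec [ 28.71 -25.09 -93.55]
```

Request:
{"name": "jog_arm", "arguments": {
  "motion": [
    [[0, 0, 0, 0, 0, 8.5, 0.036], [0, 0, 0, 0, 0, 17, 0.036], [0, 0, 0, 0, 0, 25.5, 0.036], [0, 0, 0, 0, 0, 34, 0.036], [0, 0, 0, 0, 0, 42.5, 0.036], [0, 0, 0, 0, 0, 51, 0.036], [0, 0, 0, 0, 0, 59.5, 0.036], [0, 0, 0, 0, 0, 68, 0.036]]
  ]
}}

```text
t: 4.2
eef_pos: [0.5145, -0.1637, 0.296]
ee_rot: [-2.587, -0.21, -1.195]
force: [0.8, -0.1, 0.1]
width: 0.0359
```

Request:
{"name": "jog_arm", "arguments": {
  "motion": [
    [[0, 0, 0, 0, 0, 8.5, 0.036], [0, 0, 0, 0, 0, 17, 0.036], [0, 0, 0, 0, 0, 25.5, 0.036], [0, 0, 0, 0, 0, 34, 0.036], [0, 0, 0, 0, 0, 42.5, 0.036], [0, 0, 0, 0, 0, 51, 0.036], [0, 0, 0, 0, 0, 59.5, 0.036], [0, 0, 0, 0, 0, 68, 0.036]]
  ]
}}

```text
t: 5.0
eef_pos: [0.5132, -0.1629, 0.2949]
ee_rot: [-2.711, 0.414, -2.236]
force: [-0.3, 1.0, 0.2]
width: 0.0364
```

```bash
python3 - <<'E'
from h import *
st(); rel([.44,-.14,.28],toolR(10,40)@np.diag([-1.,-1,1]))
im=optics.grab_frame("wrist"); cv2.imwrite("pics/w3.png",im[:,:,::-1])
E
```

```text
t 5.0 q [ 0.059 -0.19  -0.634  0.005 -0.539 -0.818] p [ 0.5132 -0.1629  0.2949] rpy [-155.3   23.7 -128.1] F [-0.3  1.   0.2] w 0.0364
shift [ 0.0308  0.0663 -0.0275] rotvec [-1.53 -7.53 37.97]
```

Request:
{"name": "jog_arm", "arguments": {
  "motion": [
    [[0.006, 0.013, -0.006, -0.3, -1.5, 7.6, 0.036], [0.012, 0.027, -0.011, -0.6, -3, 15.2, 0.036], [0.018, 0.04, -0.016, -0.9, -4.5, 22.8, 0.036], [0.025, 0.053, -0.022, -1.2, -6, 30.4, 0.036], [0.031, 0.066, -0.027, -1.5, -7.5, 38, 0.036], [0.031, 0.066, -0.027, -1.5, -7.5, 38, 0.036]]
  ]
}}

```text
t: 5.65
eef_pos: [0.4375, -0.1389, 0.2781]
ee_rot: [3.131, 0.698, -2.982]
force: [-0.1, -0.0, -0.4]
width: 0.0359
```

```bash
python3 - <<'E'
from h import *
st(); rel([.405,-.138,.13],toolR(10,40)@np.diag([-1.,-1,1]))
for n in ("top","side","wrist"):
  im=optics.grab_frame(n); cv2.imwrite(f"pics/{n}4.png",im[:,:,::-1])
E
```

```text
t 5.65 q [ 0.049 -0.358 -0.758 -0.175 -0.483 -1.331] p [ 0.4375 -0.1389  0.2781] rpy [ 179.4   40.  -170.9] F [-0.1 -0.  -0.4] w 0.0359
shift [0.1196 0.0051 0.093 ] rotvec [ 0.01 -0.01 -0.68]
```

View pics/w3.png

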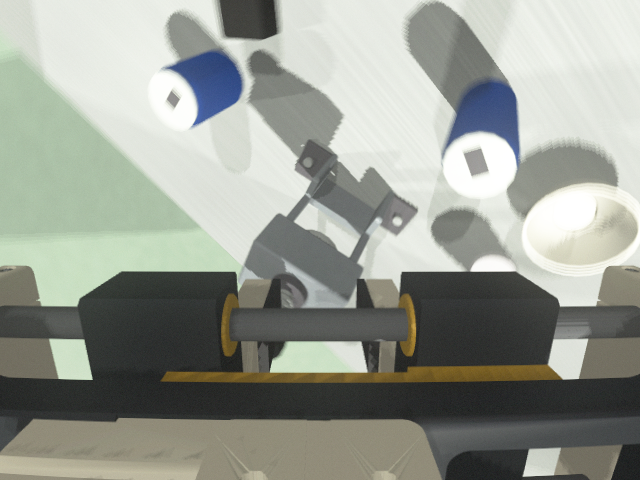

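View pics/top4.png

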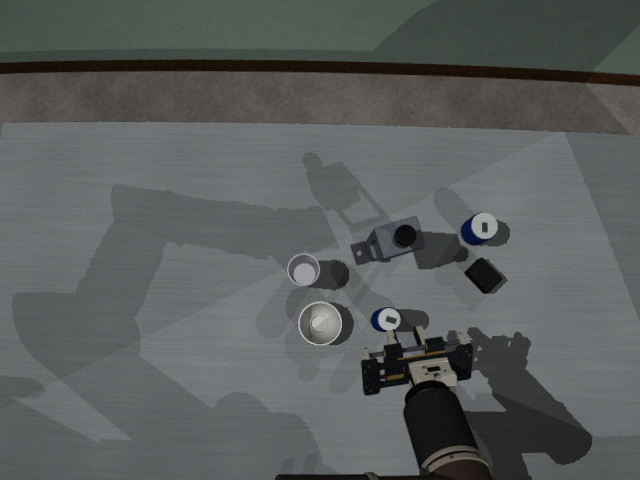

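View pics/wrist4.png

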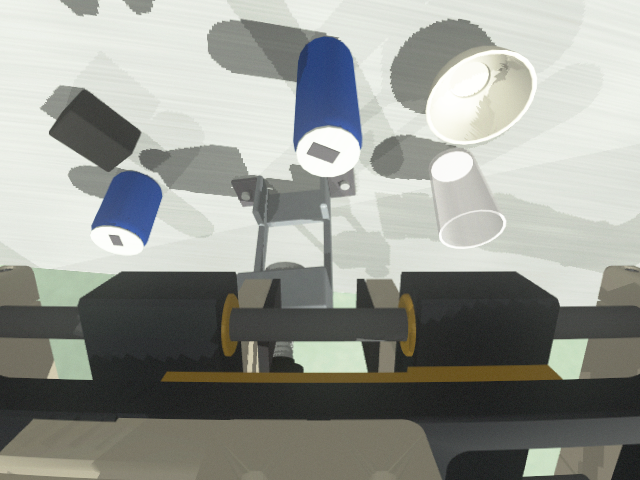

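The wrist views (w3 and wrist4) show both mounting ears with their holes, at (309,161) and (398,222) in w3. They also show the tall can with its lid at (481,165) in w3 and (327,152) in wrist4. The top view shows the gripper above and behind the can with nothing disturbed. I'll use the ear holes for the crusher's yaw.

```bash
python3 - <<'E'
from h import *
P3=([.5132,-.1629,.2949],[-2.711,.414,-2.236]); P4=([.4375,-.1389,.2781],[3.131,.698,-2.982])
ims={3:cv2.imread("pics/w3.png"),4:cv2.imread("pics/wrist4.png")}
def lid(i,box):
    m=(ims[i].min(2)>235).astype(np.uint8)*255; x0,y0,x1,y1=box; k=np.zeros_like(m);k[y0:y1,x0:x1]=m[y0:y1,x0:x1]
    c=max(cv2.findContours(k,cv2.RETR_EXTERNAL,cv2.CHAIN_APPROX_NONE)[0],key=cv2.contourArea); return cv2.fitEllipse(cv2.convexHull(c))
for i,P,holes in ((3,P3,[(309,161),(398,222)]),(4,P4,[(246,198),(345,186)])):
    w=ray("wrist",holes,.006,P); d=w[1]-w[0]; print(i,w.round(4).tolist(),'mid',w.mean(0).round(4),np.linalg.norm(d),np.degrees(np.arctan2(d[1],d[0]))-90)
for i in (3,4):
    a=ims[i]; 
    c=a[125:300,250:430] if i==3 else a[160:290,210:390]
    cv2.imwrite(f"pics/wz{i}.png",cv2.resize(c,None,fx=4,fy=4,interpolation=cv2.INTER_CUBIC))
E
```

```text
3 [[0.6727, -0.2002, 0.006], [0.6369, -0.0665, 0.006]] mid [ 0.6548 -0.1334  0.006 ] 0.13836667413699155 15.022070036146744
4 [[0.6755, -0.199, 0.006], [0.6311, -0.0693, 0.006]] mid [ 0.6533 -0.1341  0.006 ] 0.137101886669373 18.926622199732776
```

View pics/wz3.png

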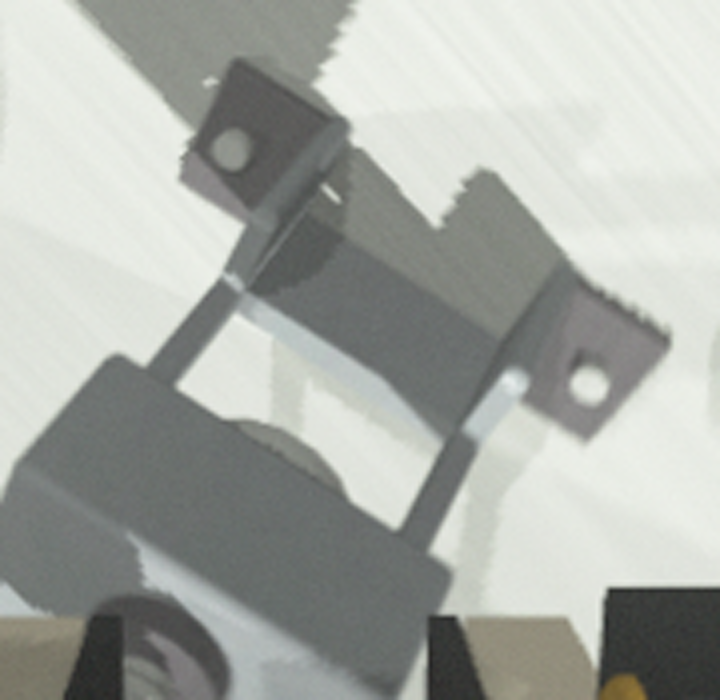

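View pics/wz4.png

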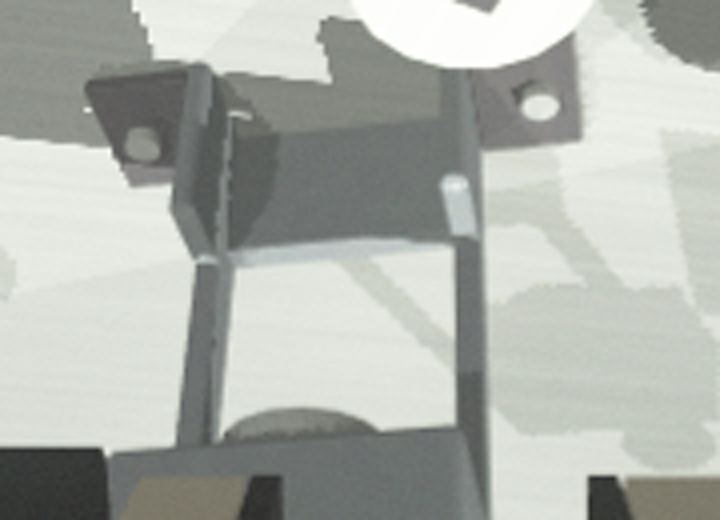

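```bash
cat > cr.py <<'E'
from h import *
from scipy.optimize import least_squares
P3=([.5132,-.1629,.2949],[-2.711,.414,-2.236]); P4=([.4375,-.1389,.2781],[3.131,.698,-2.982])
def z(d,s,o): return {k:(np.array(v)+.5)/s-.5+o for k,v in d.items()}
M=[("top",None,z({2:(240,183),3:(578,93),1:(308,435),8:(50,322),7:(98,478),6:(485,243)},8,[345,205])),
("side",None,z({3:(290,230),6:(146,68),9:(200,572),10:(302,530)},4.4,[310,275])),
("wrist",P3,z({9:(238,60),10:(182,178),7:(668,338),8:(590,440),'h-':(231,149),'h+':(589,384)},4,[250,125])),
("wrist",P4,z({9:(88,82),10:(130,185),8:(580,140),'h-':(142,144),'h+':(541,105)},4,[210,160]))]
def f(p,sel=range(4),out=0):
    P=crusher_pts(p[:2],p[2]); R=Ro.from_euler('z',p[2]).as_matrix(); r=[]
    for i in sel:
        n,pose,d=M[i]; 
        for k,v in d.items():
            X=P[k] if not isinstance(k,str) else R@[p[3],p[4]*(1 if k=='h+' else -1),.006]+np.r_[p[:2],0]
            e=proj(n,X,pose)[0]-v; r.append(e)
            if out: print(i,k,np.round(e,1))
    return np.concatenate(r)
if __name__=="__main__":
  for sel in ((0,1),(2,),(3,),(0,1,2,3)):
    o=least_squares(f,[.63,-.145,.3,.018,.068],loss='soft_l1',args=(sel,)); print(sel,o.x.round(4),np.degrees(o.x[2]).round(2))
  f(o.x,out=1)
E
python3 cr.py
```

```text
(0, 1) [ 0.6348 -0.1416  0.2991  0.018   0.068 ] 17.14
(2,) [ 0.6341 -0.1413  0.2978  0.023   0.0687] 17.06
(3,) [ 0.6282 -0.141   0.296   0.0233  0.0682] 16.96
(0, 1, 2, 3) [ 0.634  -0.141   0.298   0.0216  0.0688] 17.07
0 2 [-0.5  0.3]
0 3 [ 0.2 -0.5]
0 1 [ 0.5 -0.1]
0 8 [-0.1 -0.3]
0 7 [-0.   0.5]
0 6 [0.8 0.3]
1 3 [ 0.  -0.7]
1 6 [-1.9 -0.7]
1 9 [-3.3 -0.3]
1 10 [-0.5 -0.9]
2 9 [-1.2 -0.6]
2 10 [-0.9 -0.3]
2 7 [2.5 1.5]
2 8 [0.1 0.4]
2 h- [ 0.5 -0.1]
2 h+ [ 1.4 -0.8]
3 9 [-2.1  3.9]
3 10 [-1.   2.5]
3 8 [-0.  3.]
3 h- [-0.2  1.9]
3 h+ [-0.2  1.9]
```

```bash
sed -i 's/^CR=.*/CR=np.array([.634,-.1413]);YAW=17.07/' ik.py; python3 - <<'E'
from ik import *
from cr import P4
im=cv2.imread("pics/wrist4.png"); m=(im.min(2)>225).astype(np.uint8)*255; k=np.zeros_like(m); k[120:185,288:368]=m[120:185,288:368]
c=max(cv2.findContours(k,cv2.RETR_EXTERNAL,cv2.CHAIN_APPROX_NONE)[0],key=cv2.contourArea); e=cv2.fitEllipse(cv2.convexHull(c)); print(e)
print(ray("wrist",[e[0],(327,152)],.134,P4))
R=toolR(10,40)@FL; d=np.array([np.cos(np.radians(10)),np.sin(np.radians(10))])
c=np.array([.4755,-.126]); rel([*(c-.068*d),.12],R); rel([*(c-.068*d),.03],R); print(c-.068*d)
E
```

```text
((327.0334777832031, 151.95831298828125), (48.51000213623047, 65.88787841796875), 86.72947692871094)
[[ 0.4693946  -0.12697034  0.134     ]
 [ 0.46943719 -0.12698727  0.134     ]]
shift [0.1268 0.0065 0.1024] rotvec [-0.07  0.03 -0.34]
shift [0.1847 0.0063 0.1714] rotvec [-0.07  0.03 -0.34]
[ 0.40853307 -0.13780808]
```

Request:
{"name": "jog_arm", "arguments": {
  "motion": [
    [[0.03, 0.001, 0.024, 0, 0, 0, 0.036], [0.06, 0.003, 0.049, 0, 0, 0, 0.036], [0.09, 0.004, 0.073, 0, 0, 0, 0.036], [0.127, 0.006, 0.102, 0, 0, -0.3, 0.036], [0.141, 0.006, 0.12, 0, 0, -0.3, 0.036], [0.155, 0.006, 0.136, 0, 0, -0.3, 0.036], [0.163, 0.006, 0.145, 0, 0, -0.3, 0.036], [0.163, 0.006, 0.145, 0, 0, -0.3, 0.036]]
  ]
}}

```text
t: 6.6
eef_pos: [0.4091, -0.1384, 0.063]
ee_rot: [-3.139, 0.699, -2.964]
force: [-2.0, 0.5, 0.9]
width: 0.036
```

```bash
python3 - <<'E'
from ik import *
st()
R=toolR(10,40)@FL; d=np.array([np.cos(np.radians(10)),np.sin(np.radians(10))])
c=np.array([.4755,-.126]); rel([*(c-.068*d),.03],R); rel([*(c-.05*d),.03],R);
for n in ("side","wrist"):
  im=optics.grab_frame(n); cv2.imwrite(f"pics/{n}5.png",im[:,:,::-1])
E
```

```text
t 6.6 q [-0.499  0.103 -0.719 -1.207 -0.443  0.151] p [ 0.4091 -0.1384  0.063 ] rpy [-179.9   40.  -169.8] F [-2.   0.5  0.9] w 0.036
shift [0.0216 0.0007 0.025 ] rotvec [-0.04  0.03  0.12]
shift [0.0078 0.0007 0.0365] rotvec [-0.04  0.03  0.12]
```

View pics/side5.png

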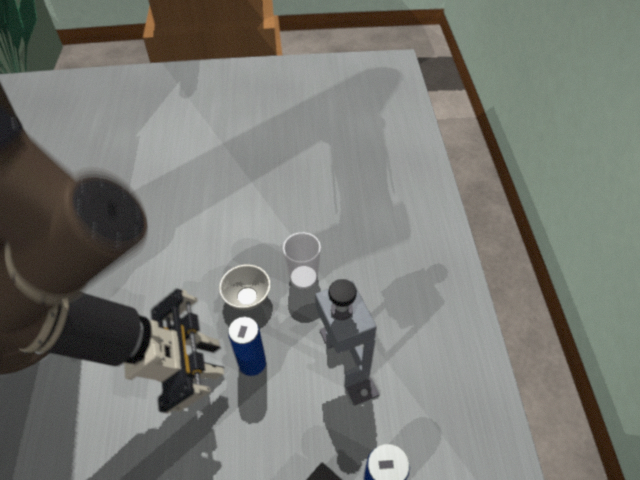

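View pics/wrist5.png

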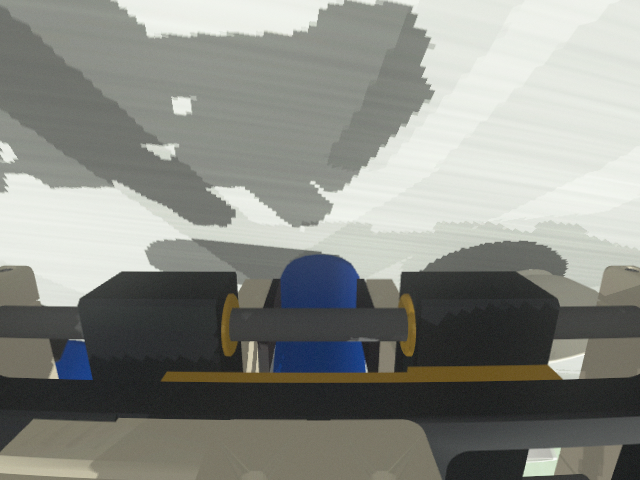

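The side view shows the fingers pointing at the can from behind with the bowl clear. In the wrist view the can's foot is centred between the fingers, at column 318. I'll go down and close in.

Request:
{"name": "jog_arm", "arguments": {
  "motion": [
    [[0.007, 0, 0.008, 0, 0, 0, 0.036], [0.014, 0, 0.016, 0, 0, 0, 0.036], [0.022, 0.001, 0.025, 0, 0, 0, 0.036], [0.017, 0.001, 0.028, 0, 0, 0, 0.036], [0.012, 0.001, 0.033, 0, 0, 0, 0.036], [0.008, 0.001, 0.036, 0, 0, 0, 0.036], [0.008, 0.001, 0.036, 0, 0, 0, 0.036]]
  ]
}}

```text
t: 7.4
eef_pos: [0.4259, -0.1352, 0.0298]
ee_rot: [-3.142, 0.697, -2.968]
force: [-0.0, 0.4, 0.4]
width: 0.0359
```

```bash
python3 - <<'E'
from ik import *
st()
R=toolR(10,40)@FL; d=np.array([np.cos(np.radians(10)),np.sin(np.radians(10))])
c=np.array([.4755,-.126])
for n in ("side","top"):
  im=optics.grab_frame(n); cv2.imwrite(f"pics/{n}6.png",im[:,:,::-1])
a=cv2.imread("pics/side6.png")[270:420,150:290];b=cv2.imread("pics/top6.png")[265:415,340:480]
cv2.imwrite("pics/c6.png",cv2.resize(np.hstack([a,b]),None,fx=2.8,fy=2.8,interpolation=cv2.INTER_CUBIC))
# waypoints: can centre -> TCP
t=loc(-.04,0); e=loc(.0025,0); print('t',t,'e',e, 'dir',np.degrees(np.arctan2(*(t-c)[::-1])))
for x in (c,t,e): rel([*(x-.041*d),.03],R)
E
```

```text
t 7.4 q [-0.571  0.222 -0.699 -1.369 -0.46   0.391] p [ 0.4259 -0.1352  0.0298] rpy [-180.    39.9 -170. ] F [-0.   0.4  0.4] w 0.0359
t [ 0.59576213 -0.15304159] e [ 0.63638987 -0.14056615] dir -12.672499673560782
shift [-0.0083  0.0002  0.0062] rotvec [-0.02 -0.13 -0.07]
shift [-0.0957 -0.0472  0.0791] rotvec [-0.02 -0.13 -0.07]
shift [-0.128  -0.0419  0.1061] rotvec [-0.02 -0.13 -0.07]
```

View pics/c6.png

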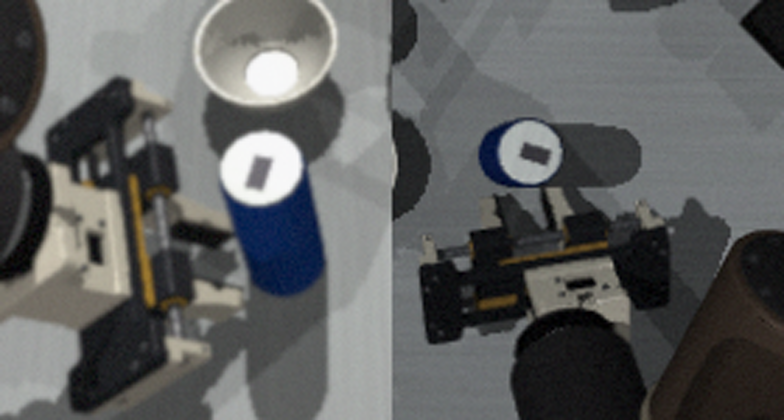

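Both crops show the fingers at counter level just behind the upright can, pointing at its lower side. I'll make a gentle first push.

Request:
{"name": "jog_arm", "arguments": {
  "motion": [
    [[-0.004, 0, 0.003, 0, 0, 0, 0.036], [-0.008, 0, 0.006, 0, 0, 0, 0.036], [-0.011, -0.002, 0.009, 0, 0, 0, 0.036], [-0.015, -0.004, 0.012, 0, 0, 0, 0.036], [-0.019, -0.006, 0.0155, 0, 0, 0, 0.036], [-0.023, -0.008, 0.019, 0, 0, 0, 0.036], [-0.0275, -0.0105, 0.0225, 0, 0, 0, 0.036], [-0.0275, -0.0105, 0.0225, 0, 0, 0, 0.036]]
  ]
}}

```text
t: 8.3
eef_pos: [0.4627, -0.1395, 0.0298]
ee_rot: [3.141, 0.696, -2.968]
force: [0.4, 0.4, 0.1]
width: 0.0361
```

```bash
cat > chk.py <<'E'
import sys
from ik import *
n_=sys.argv[1]; s=st()
pose=(s["eef_pos"],s["ee_rot"])
S=optics.grab_frame("side")[:,:,::-1];T=optics.grab_frame("top")[:,:,::-1]
cv2.imwrite(f"pics/side{n_}.png",S);cv2.imwrite(f"pics/top{n_}.png",T)
def crop(im,n,c,h=75):
    u,v=proj(n,[[*c,.07]])[0].astype(int); return im[max(v-h,0):v+h,max(u-h,0):u+h]
bear=float(sys.argv[2]) if len(sys.argv)>2 else 10
d=np.array([np.cos(np.radians(bear)),np.sin(np.radians(bear))]); c=s["eef_pos"][:2]+.041*d
print("expected can",c.round(4),"local",(Ro.from_euler('z',-YAW,degrees=True).apply(np.r_[c-CR,0])*1000).round(1))
a,b=crop(S,"side",c),crop(T,"top",c)
cv2.imwrite(f"pics/c{n_}.png",cv2.resize(np.hstack([a,b]),None,fx=2.6,fy=2.6,interpolation=cv2.INTER_CUBIC))
for n,im in (("side",S),("top",T)):
    u,v=proj(n,[[*c,.134]])[0].astype(int); m=np.zeros(im.shape[:2],np.uint8); m[v-22:v+22,u-22:u+22]=(im.min(2)>150)[v-22:v+22,u-22:u+22]*255
    cs=cv2.findContours(m,cv2.RETR_EXTERNAL,cv2.CHAIN_APPROX_NONE)[0]
    if cs:
        k=cv2.convexHull(max(cs,key=cv2.contourArea))
        if len(k)>4:
            e=cv2.fitEllipse(k); w=ray(n,[e[0]],.134)[0]; print(n,"lid",np.round(e[0],1),np.round(e[1],1),w.round(4),"local",(Ro.from_euler('z',-YAW,degrees=True).apply(np.r_[w[:2]-CR,0])*1000).round(1)[:2])
R=toolR(bear,40)@FL
for x in (loc(-.04,0),loc(.0025,0)): rel([*(x-.041*d),.03],R,s=s)
E
python3 chk.py 7
```

```text
t 8.3 q [-0.502  0.252 -0.642 -1.347 -0.424  0.307] p [ 0.4627 -0.1395  0.0298] rpy [ 180.    39.9 -170.1] F [0.4 0.4 0.1] w 0.0361
expected can [ 0.5031 -0.1324] local [-122.5   46.9    0. ]
side lid [264.3 327.6] [29.  43.3] [ 0.5114 -0.1268  0.134 ] local [-113.    49.9]
top lid [392.  306.1] [20.5 21.1] [ 0.5028 -0.1315  0.134 ] local [-122.6   47.9]
shift [-0.0674 -0.0363  0.0561] rotvec [-0.03 -0.11 -0.05]
shift [-0.0998 -0.031   0.0832] rotvec [-0.03 -0.11 -0.05]
```

View pics/c7.png

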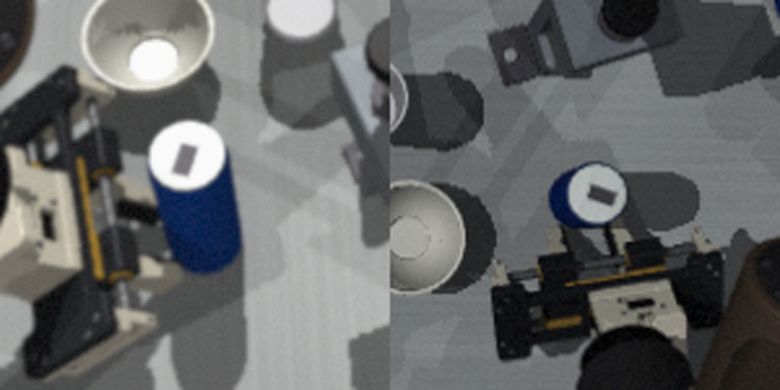

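The can has slid upright and sits in the finger cradle, and the top lid measurement agrees with the expected position within 1 mm. The side lid fit was off because it merged with the bowl. I'll carry on.

Request:
{"name": "jog_arm", "arguments": {
  "motion": [
    [[-0.004, -0.002, 0.0035, 0, 0, 0, 0.036], [-0.009, -0.005, 0.0075, 0, 0, 0, 0.036], [-0.0145, -0.008, 0.012, 0, 0, 0, 0.036], [-0.02, -0.011, 0.0165, 0, 0, 0, 0.036], [-0.0255, -0.014, 0.021, 0, 0, 0, 0.036], [-0.031, -0.017, 0.0258, 0, 0, 0, 0.036], [-0.0365, -0.02, 0.0304, 0, 0, 0, 0.036], [-0.042, -0.023, 0.035, 0, 0, 0, 0.036]]
  ]
}}

```text
t: 9.2
eef_pos: [0.5203, -0.1525, 0.0297]
ee_rot: [3.141, 0.696, -2.968]
force: [-0.1, 0.4, -0.3]
width: 0.0361
```

```bash
python3 chk.py 8
```

```text
t 9.2 q [-0.42   0.305 -0.546 -1.28  -0.384  0.166] p [ 0.5203 -0.1525  0.0297] rpy [ 180.    39.9 -170.1] F [-0.1  0.4 -0.3] w 0.0361
expected can [ 0.5607 -0.1453] local [-71.3  17.7   0. ]
side lid [289.9 334.8] [41.8 89.7] [ 0.553  -0.1431  0.134 ] local [-78.   22.1]
top lid [398.4 278.2] [20.6 20.9] [ 0.5621 -0.145   0.134 ] local [-69.8  17.6]
shift [-0.0257 -0.0136  0.021 ] rotvec [-0.   -0.14 -0.06]
shift [-0.0581 -0.0084  0.0481] rotvec [-0.   -0.14 -0.06]
```

View pics/c8.png

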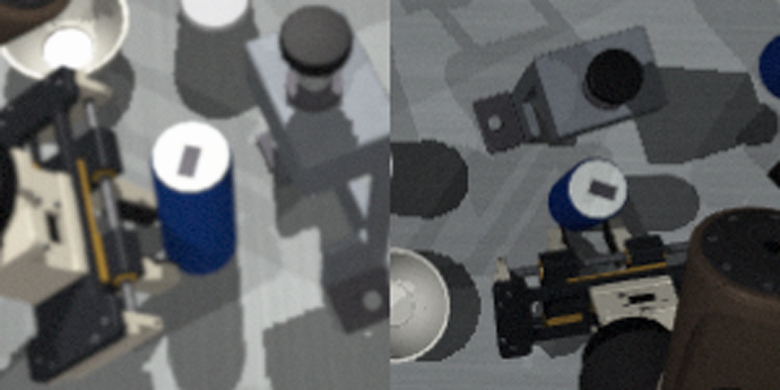

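Request:
{"name": "jog_arm", "arguments": {
  "motion": [
    [[-0.004, -0.002, 0.003, 0, 0, 0, 0.036], [-0.0085, -0.0045, 0.007, 0, 0, 0, 0.036], [-0.013, -0.007, 0.0107, 0, 0, 0, 0.036], [-0.0175, -0.0095, 0.0143, 0, 0, 0, 0.036], [-0.022, -0.012, 0.018, 0, 0, 0, 0.036], [-0.0257, -0.0136, 0.021, 0, 0, 0, 0.036], [-0.0257, -0.0136, 0.021, 0, 0, 0, 0.036]]
  ]
}}

```text
t: 10.0
eef_pos: [0.5565, -0.1602, 0.0302]
ee_rot: [-3.142, 0.696, -2.967]
force: [-0.5, -0.4, 0.2]
width: 0.0357
```

```bash
python3 chk.py 9
```

```text
t 10.0 q [-0.375  0.338 -0.486 -1.228 -0.364  0.075] p [ 0.5565 -0.1602  0.0302] rpy [-180.    39.9 -170. ] F [-0.5 -0.4  0.2] w 0.0357
expected can [ 0.5969 -0.153 ] local [-38.9  -0.3   0. ]
side lid [307.2 337.3] [40.1 42.4] [ 0.5809 -0.1498  0.134 ] local [-53.2   7.5]
top lid [402.  264.6] [15.3 20.2] [ 0.5915 -0.1527  0.134 ] local [-44.    1.6]
shift [ 0.001   0.0002 -0.0006] rotvec [-0.  -0.1 -0. ]
shift [-0.0314  0.0054  0.0265] rotvec [-0.  -0.1 -0. ]
```

View pics/c9.png

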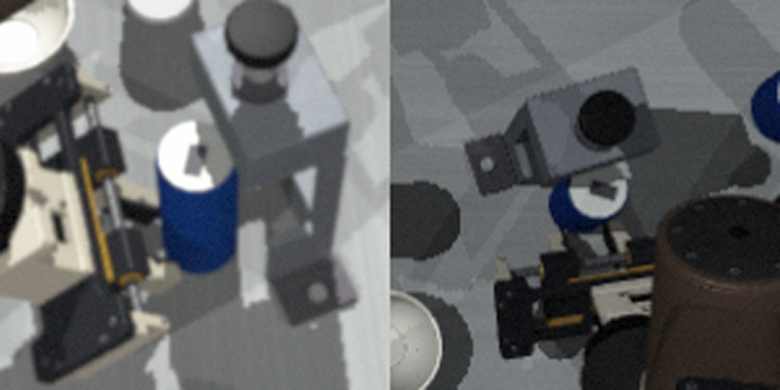

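The can stands upright at the bay mouth, centred on the axis, with its lid partly shaded at the top edge of the side crop. For the last stretch I'll also turn the tool to the bay axis.

```bash
python3 - <<'E'
from ik import *
s=arm.get_state()
for f,b in ((0.12,11),(.25,12.5),(.4,14),(.55,15.5),(.7,17),(.82,17),(.92,17),(1,17)):
    d=np.array([np.cos(np.radians(b)),np.sin(np.radians(b))]); x=loc(-.0395+f*.037,0)
    rel([*(x-.041*d),.03],toolR(b,40)@FL,s=s)
q=ik([*(x-.041*d),.03],toolR(17,40)@FL,s["q"]); print(q)
E
```

```text
shift [-0.0034 -0.0002  0.0029] rotvec [-0.63 -0.13 -0.78]
shift [-0.0071 -0.0007  0.006 ] rotvec [-1.6  -0.12 -1.93]
shift [-0.0114 -0.0011  0.0096] rotvec [-2.56 -0.12 -3.08]
shift [-0.0157 -0.0015  0.0132] rotvec [-3.52 -0.12 -4.23]
shift [-0.02   -0.0018  0.0168] rotvec [-4.49 -0.12 -5.38]
shift [-0.0234 -0.0013  0.0196] rotvec [-4.49 -0.12 -5.38]
shift [-0.0262 -0.0008  0.0219] rotvec [-4.49 -0.12 -5.38]
shift [-0.0284 -0.0005  0.0238] rotvec [-4.49 -0.12 -5.38]
(array([-0.35393969,  0.38630902, -0.40746845, -1.1538526 , -0.43986343,
        0.07270468]), np.float64(1.622808954324362e-11), np.float64(5.9754010908939366e-12))
```

Request:
{"name": "jog_arm", "arguments": {
  "motion": [
    [[-0.0034, -0.0002, 0.0029, -0.6, 0, -0.8, 0.036], [-0.0071, -0.0007, 0.006, -1.6, 0, -1.9, 0.036], [-0.0114, -0.0011, 0.0096, -2.6, 0, -3.1, 0.036], [-0.0157, -0.0015, 0.0132, -3.5, 0, -4.2, 0.036], [-0.02, -0.0018, 0.0168, -4.5, 0, -5.4, 0.036], [-0.0234, -0.0013, 0.0196, -4.5, 0, -5.4, 0.036], [-0.0262, -0.0008, 0.0219, -4.5, 0, -5.4, 0.036], [-0.0284, -0.0005, 0.0238, -4.5, 0, -5.4, 0.036]]
  ]
}}

```text
t: 10.9
eef_pos: [0.5925, -0.1538, 0.0299]
ee_rot: [3.141, 0.696, -2.845]
force: [0.1, -0.6, 1.2]
width: 0.0357
```

```bash
python3 chk.py 10 17
```

```text
t 10.9 q [-0.35   0.386 -0.407 -1.147 -0.438  0.063] p [ 0.5925 -0.1538  0.0299] rpy [ 180.    39.9 -163. ] F [ 0.1 -0.6  1.2] w 0.0357
expected can [ 0.6317 -0.1418] local [-2.3  0.2  0. ]
side lid [318.  335.5] [12.3 35.4] [ 0.5986 -0.148   0.134 ] local [-35.8   4. ]
shift [ 0.0288 -0.0002 -0.0243] rotvec [ 0.03 -0.13 -0.  ]
shift [-0.0038 -0.0002  0.003 ] rotvec [ 0.03 -0.13 -0.  ]
```

View pics/c10.png

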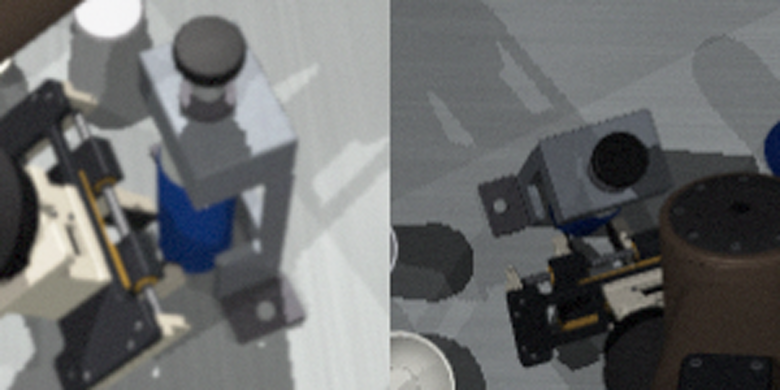

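The can is in the bay about 5 mm short of the plate. I'll creep forward and watch the force.

Request:
{"name": "jog_arm", "arguments": {
  "motion": [
    [[-0.0012, 0, 0.001, 0, 0, 0, 0.036], [-0.0023, 0, 0.0019, 0, 0, 0, 0.036], [-0.003, 0, 0.0024, 0, 0, 0, 0.036], [-0.003, 0, 0.0024, 0, 0, 0, 0.036]]
  ]
}}

```text
t: 11.4
eef_pos: [0.5963, -0.1525, 0.0301]
ee_rot: [3.141, 0.696, -2.844]
force: [0.5, -0.7, 1.2]
width: 0.0358
```

Request:
{"name": "jog_arm", "arguments": {
  "motion": [
    [[-0.0006, 0, 0.0005, 0, 0, 0, 0.036], [-0.0008, 0, 0.0007, 0, 0, 0, 0.036], [-0.0008, 0, 0.0007, 0, 0, 0, 0.036]]
  ]
}}

```text
t: 11.7
eef_pos: [0.5974, -0.1522, 0.0301]
ee_rot: [3.141, 0.696, -2.844]
force: [-0.9, -0.1, -0.9]
width: 0.0362
```

Request:
{"name": "jog_arm", "arguments": {
  "motion": [
    [[-0.0008, 0, 0.0006, 0, 0, 0, 0.036], [-0.0008, 0, 0.0006, 0, 0, 0, 0.036]]
  ]
}}

```text
t: 11.9
eef_pos: [0.5984, -0.1519, 0.0302]
ee_rot: [3.141, 0.696, -2.844]
force: [0.4, 0.7, -1.2]
width: 0.0361
```

Request:
{"name": "jog_arm", "arguments": {
  "motion": [
    [[-0.0008, 0, 0.0006, 0, 0, 0, 0.036], [-0.0008, 0, 0.0006, 0, 0, 0, 0.036]]
  ]
}}

```text
t: 12.1
eef_pos: [0.5994, -0.1516, 0.0302]
ee_rot: [3.141, 0.696, -2.844]
force: [0.4, -0.1, 0.0]
width: 0.0362
```

```bash
python3 chk.py 11 17; python3 - <<'E'
from station import arm
import numpy as np
E
```

```text
t 12.1 q [-0.337  0.39  -0.398 -1.14  -0.432  0.046] p [ 0.5994 -0.1516  0.0302] rpy [ 180.    39.9 -163. ] F [ 0.4 -0.1  0. ] w 0.0362
expected can [ 0.6387 -0.1396] local [5.  0.3 0. ]
side lid [358.4 316.3] [13.  29.3] [ 0.6683 -0.1177  0.134 ] local [39.7 12.5]
shift [ 0.0346 -0.0003 -0.0287] rotvec [ 0.04 -0.11  0.03]
shift [ 0.002  -0.0003 -0.0014] rotvec [ 0.04 -0.11  0.03]
```

View pics/c11.png

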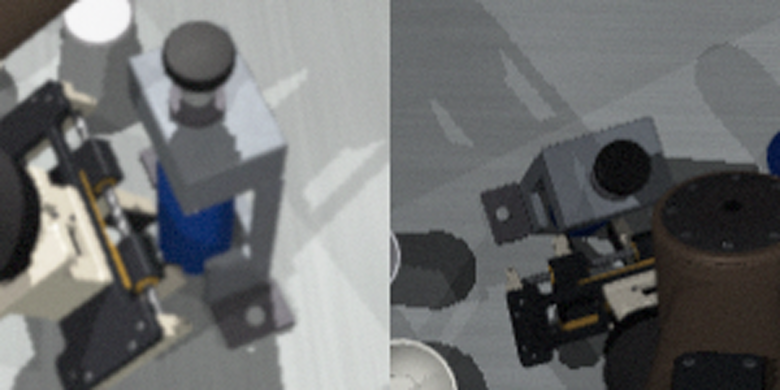

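Request:
{"name": "jog_arm", "arguments": {
  "motion": [
    [[-0.0008, 0, 0.0006, 0, 0, 0, 0.036], [-0.0008, 0, 0.0006, 0, 0, 0, 0.036]]
  ]
}}

```text
t: 12.4
eef_pos: [0.6001, -0.1513, 0.0301]
ee_rot: [3.141, 0.696, -2.844]
force: [-0.1, -1.3, -0.5]
width: 0.036
```

Request:
{"name": "jog_arm", "arguments": {
  "motion": [
    [[-0.0008, 0, 0.0006, 0, 0, 0, 0.036], [-0.0008, 0, 0.0006, 0, 0, 0, 0.036]]
  ]
}}

```text
t: 12.6
eef_pos: [0.6007, -0.151, 0.0299]
ee_rot: [3.141, 0.695, -2.844]
force: [-3.8, -1.3, 1.2]
width: 0.0359
```

```bash
python3 - <<'E'
from h import *
st()
im=optics.grab_frame("wrist"); cv2.imwrite("pics/w12.png",im[:,:,::-1]); st()
E
```

```text
t 12.6 q [-0.334  0.392 -0.397 -1.138 -0.43   0.041] p [ 0.6007 -0.151   0.0299] rpy [ 180.    39.8 -163. ] F [-3.8 -1.3  1.2] w 0.0359
t 12.65 q [-0.334  0.392 -0.397 -1.138 -0.43   0.041] p [ 0.6006 -0.151   0.0299] rpy [ 180.    39.8 -163. ] F [-4.2 -1.5  1.2] w 0.036
```

View pics/w12.png

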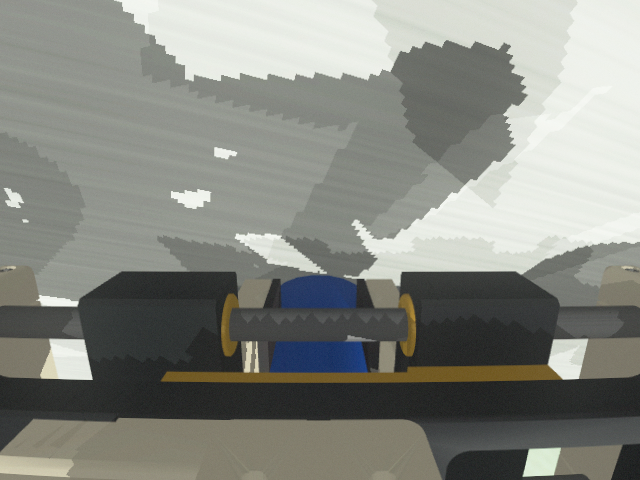

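The force is now 4 N straight back along the bay axis with the TCP advance stalling, so the can is against the back plate. I'll plan the retreat and the move to the button.

```bash
python3 - <<'E'
from ik import *
s=st(); q=s["q"]
d=np.array([np.cos(np.radians(17)),np.sin(np.radians(17)),0])
p0=s["eef_pos"]
for p,th in ((p0-.035*d,40),(p0-.07*d,40),(p0-.1*d+[0,0,.08],40),(p0-.12*d+[0,0,.16],32),(p0-.13*d+[0,0,.24],20),(p0-.12*d+[0,0,.31],10),(np.r_[CR,.34]-.06*d,0),(np.r_[CR,.32],0),(np.r_[CR,.282],0),(np.r_[CR,.262],0)):
    r=ik(p,toolR(17,th)@FL,q); print(np.round(p,3),th,np.round(r[0],2),'%.2f %.2f'%r[1:],'dq',np.round(np.abs(r[0]-q).max(),2)); q=r[0]
    rel(p,toolR(17,th)@FL,s=s)
E
```

```text
t 12.65 q [-0.334  0.392 -0.397 -1.138 -0.43   0.041] p [ 0.6006 -0.151   0.0299] rpy [ 180.    39.8 -163. ] F [-4.2 -1.5  1.2] w 0.036
[ 0.567 -0.161  0.03 ] 40 [-0.4   0.37 -0.44 -1.17 -0.46  0.13] 0.00 0.00 dq 0.09
shift [ 0.0269  0.     -0.0224] rotvec [ 0.05 -0.17  0.03]
[ 0.534 -0.171  0.03 ] 40 [-0.47  0.35 -0.48 -1.19 -0.5   0.21] 0.00 0.00 dq 0.07
shift [ 0.0538  0.0001 -0.0448] rotvec [ 0.05 -0.17  0.03]
[ 0.505 -0.18   0.11 ] 40 [-0.41  0.16 -0.51 -0.95 -0.54 -0.11] 0.00 0.00 dq 0.32
shift [ 2.560e-02  1.000e-04 -1.255e-01] rotvec [ 0.05 -0.17  0.03]
[ 0.486 -0.186  0.19 ] 32 [-0.21 -0.01 -0.54 -0.48 -0.6  -0.72] 0.00 0.00 dq 0.61
shift [-0.0103  0.0002 -0.1997] rotvec [0.05 7.83 0.03]
[ 0.476 -0.189  0.27 ] 20 [-0.1  -0.07 -0.43 -0.17 -0.89 -1.09] 0.00 0.00 dq 0.37
shift [-5.390e-02  2.000e-04 -2.676e-01] rotvec [ 0.04 19.83  0.04]
[ 0.486 -0.186  0.34 ] 10 [-0.03 -0.03 -0.25 -0.06 -1.19 -1.23] 0.00 0.00 dq 0.3
shift [-1.064e-01  2.000e-04 -3.149e-01] rotvec [ 0.04 29.83  0.04]
[ 0.577 -0.159  0.34 ] 0 [ 0.06  0.19 -0.02 -0.   -1.37 -1.33] 0.00 0.00 dq 0.23
shift [-0.1792 -0.0003 -0.2543] rotvec [ 0.04 39.83  0.04]
[ 0.634 -0.141  0.32 ] 0 [ 0.08  0.28  0.06  0.   -1.35 -1.35] 0.00 0.00 dq 0.09
shift [-0.2125 -0.0004 -0.2005] rotvec [ 0.04 39.83  0.04]
[ 0.634 -0.141  0.282] 0 [ 0.08  0.3   0.   -0.   -1.27 -1.35] 0.00 0.00 dq 0.08
shift [-0.1881 -0.0004 -0.1713] rotvec [ 0.04 39.83  0.04]
[ 0.634 -0.141  0.262] 0 [ 0.08  0.31 -0.03 -0.   -1.23 -1.35] 0.00 0.00 dq 0.04
shift [-0.1753 -0.0004 -0.156 ] rotvec [ 0.04 39.83  0.04]
```

Request:
{"name": "jog_arm", "arguments": {
  "motion": [
    [[0.002, 0, -0.0017, 0, 0, 0, 0.036], [0.006, 0, -0.005, 0, 0, 0, 0.036], [0.014, 0, -0.012, 0, 0, 0, 0.036], [0.027, 0, -0.0225, 0, 0, 0, 0.036], [0.04, 0, -0.0335, 0, 0, 0, 0.036], [0.054, 0, -0.045, 0, 0, 0, 0.036], [0.045, 0, -0.075, 0, 0, 0, 0.036], [0.0256, 0, -0.1255, 0, 0, 0, 0.036]]
  ]
}}

```text
t: 13.45
eef_pos: [0.5038, -0.1806, 0.1037]
ee_rot: [3.135, 0.69, -2.851]
force: [1.6, -0.1, 0.2]
width: 0.0362
```

```bash
python3 - <<'E'
from ik import *
s=st(); d=np.array([np.cos(np.radians(17)),np.sin(np.radians(17)),0])
im=optics.grab_frame("wrist"); cv2.imwrite("pics/w13.png",im[:,:,::-1]); 
im=optics.grab_frame("side"); cv2.imwrite("pics/side13.png",im[:,:,::-1]); 
p0=np.array([.6006,-.151,.0299])
for p,th in ((p0-.12*d+[0,0,.16],32),(p0-.13*d+[0,0,.24],20),(p0-.12*d+[0,0,.31],10)):rel(p,toolR(17,th)@FL,s=s)
E
```

```text
t 13.45 q [-0.415  0.169 -0.512 -0.954 -0.538 -0.107] p [ 0.5038 -0.1806  0.1037] rpy [ 179.6   39.6 -163.4] F [ 1.6 -0.1  0.2] w 0.0362
shift [-0.0404  0.0004 -0.0785] rotvec [ 0.17  7.55 -0.26]
shift [-0.0836  0.0008 -0.1465] rotvec [ 0.2  19.55 -0.24]
shift [-0.1359  0.0012 -0.1941] rotvec [ 0.22 29.55 -0.22]
```

View pics/w13.png

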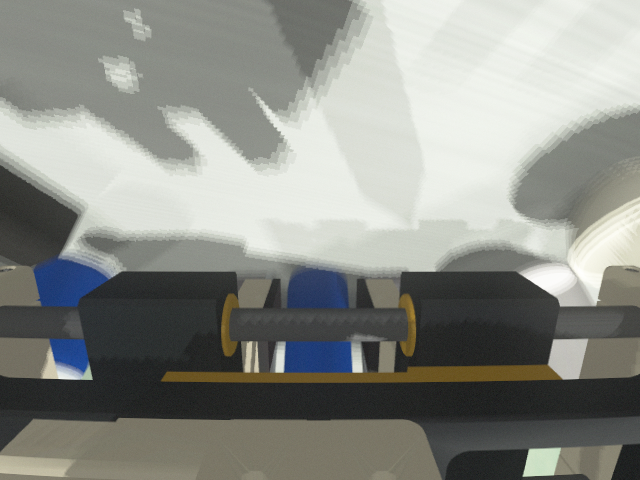

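View pics/side13.png

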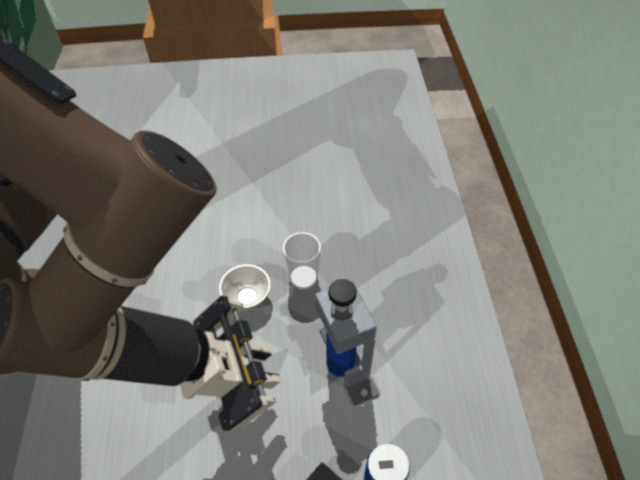

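The side view shows the can upright in the bay under the head, at about (340,360), with everything else in place. The wrist view shows its foot centred at column 318. I'll go up and straighten the tool.

Request:
{"name": "jog_arm", "arguments": {
  "motion": [
    [[-0.02, 0, -0.04, 0, 3.5, 0, 0.036], [-0.04, 0, -0.078, 0, 7.5, 0, 0.036], [-0.062, 0, -0.112, 0, 13.5, 0, 0.036], [-0.084, 0, -0.146, 0, 19.5, 0, 0.036], [-0.11, 0.001, -0.17, 0, 24.5, 0, 0.02], [-0.136, 0.001, -0.194, 0, 29.5, 0, 0.01], [-0.136, 0.001, -0.194, 0, 29.5, 0, 0]]
  ],
  "newtons": 10
}}

```text
t: 14.25
eef_pos: [0.4871, -0.1855, 0.3533]
ee_rot: [-3.131, 0.188, -2.84]
force: [-0.1, -0.1, -0.7]
width: 0.0174
```

```bash
python3 - <<'E'
from ik import *
s=st(); d=np.array([np.cos(np.radians(17)),np.sin(np.radians(17)),0])
print(repr(s["eef_pos"]),repr(s["ee_rot"]))
for n in ("wrist","side","top"):
  im=optics.grab_frame(n); cv2.imwrite(f"pics/{n}14.png",im[:,:,::-1])
rel(np.r_[CR,.33]-.06*d,toolR(17,0)@FL,s=s); rel(np.r_[CR,.31],toolR(17,0)@FL,s=s)
E
```

```text
t 14.25 q [-0.024 -0.044 -0.232 -0.053 -1.202 -1.231] p [ 0.4871 -0.1855  0.3533] rpy [-179.4   10.8 -162.7] F [-0.1 -0.1 -0.7] w 0.0174
array([ 0.48705914, -0.18548933,  0.35325404]) array([-3.13110782,  0.18776808, -2.83971184])
shift [-0.0875 -0.0008  0.0403] rotvec [-0.57 10.76  0.24]
shift [-0.1427 -0.0008  0.0711] rotvec [-0.57 10.76  0.24]
```

View pics/wrist14.png

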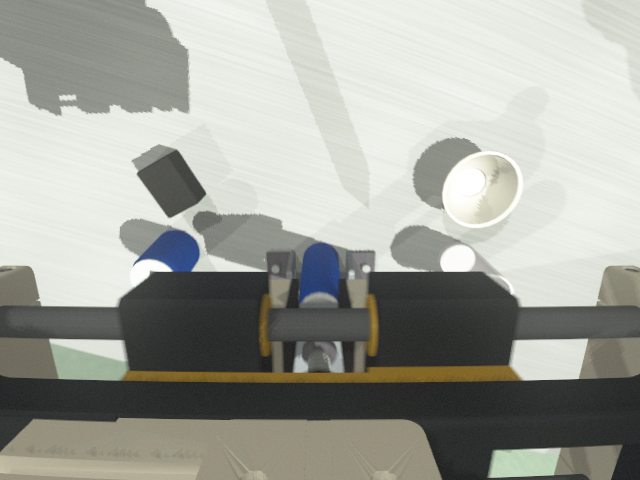

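View pics/top14.png

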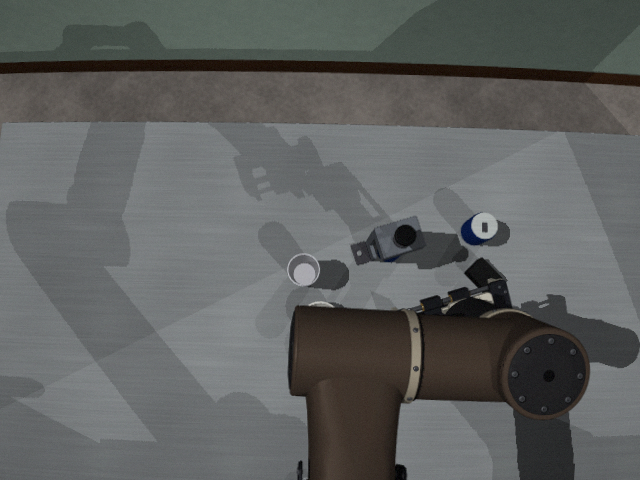

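The wrist view shows the can's foot end at (320,244), exactly between the ear holes at (278,268) and (363,268). Nothing else has moved. I'll check the depth relative to the ear holes.

```bash
python3 - <<'E'
from ik import *
P=([ 0.48705914, -0.18548933,  0.35325404],[-3.13110782,  0.18776808, -2.83971184])
im=cv2.imread("pics/wrist14.png"); c=im[225:345,240:400]; cv2.imwrite("pics/wz14.png",cv2.resize(c,None,fx=5,fy=5,interpolation=cv2.INTER_CUBIC))
def L(X): return (Ro.from_euler('z',-YAW,degrees=True).apply(np.r_[X[:2]-CR,0])*1000).round(1)[:2]
for X in ray("wrist",[(278,268),(363,268)],.006,P): print('hole',L(X),'expect 21.6,+-68.8')
b=im[:,:,0].astype(int)-im[:,:,2]
for col in (312,320,328):
    rows=np.where(b[225:300,col]>50)[0]+225; print(col,rows.min(), L(ray("wrist",[(col,rows.min())],.004,P)[0]))
# predicted
for x in (-.003,.0,.0025,.005):
    t=np.linspace(0,2*np.pi,180); pts=[np.r_[loc(x+.024*np.cos(a),.024*np.sin(a)),.0] for a in t]+[np.r_[loc(x+.0265*np.cos(a),.0265*np.sin(a)),.008] for a in t]
    print(x,'min row',proj("wrist",pts,P)[:,1].min())
print('holes',proj("wrist",[np.r_[loc(.0216,.0688),.006],np.r_[loc(.0216,-.0688),.006]],P))
E
```

```text
hole [ 22.3 -64.6] expect 21.6,+-68.8
hole [21.3 64.2] expect 21.6,+-68.8
312 246 [-14.4 -12.8]
320 244 [-17.7  -1. ]
328 245 [-16.2  10.8]
-0.003 min row 237.15017168144402
0.0 min row 238.99493390266773
0.0025 min row 240.52521821880808
0.005 min row 242.04915700417644
holes [[365.99441873 268.20162214]
 [275.19484904 267.56671464]]
```

View pics/wz14.png

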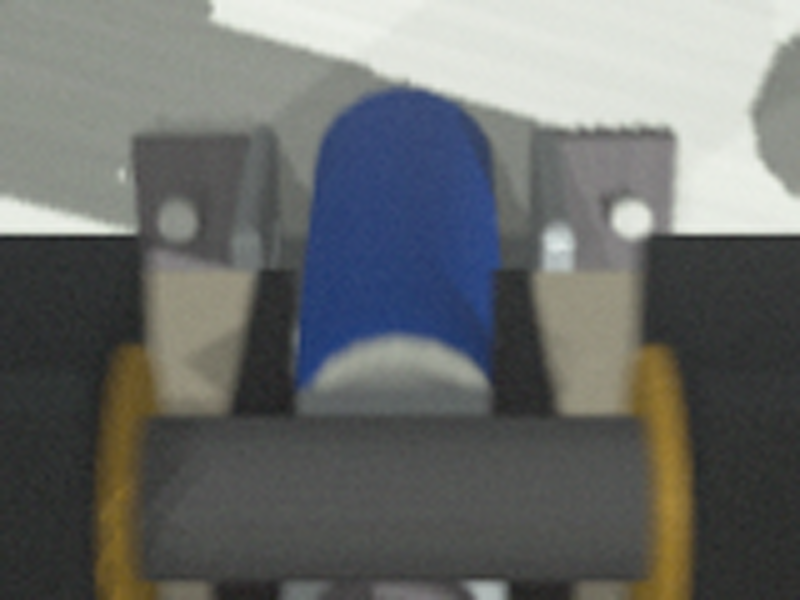

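The foot end at row 242 and the holes about 1 row deep fit a can centre at roughly +2.5 to +4 mm, so it is seated on the back plate. Next I'll go above the button with the fingers closed.

Request:
{"name": "jog_arm", "arguments": {
  "motion": [
    [[-0.03, 0, 0.008, 0, 4, 0, 0], [-0.06, -0.001, 0.017, 0, 8, 0, 0], [-0.0875, -0.001, 0.026, -0.6, 10.8, 0.2, 0], [-0.117, -0.001, 0.044, -0.6, 10.8, 0.2, 0], [-0.1435, -0.001, 0.066, -0.6, 10.8, 0.2, 0], [-0.1435, -0.001, 0.066, -0.6, 10.8, 0.2, 0]]
  ]
}}

```text
t: 15.0
eef_pos: [0.6332, -0.1404, 0.3057]
ee_rot: [3.134, -0.006, -2.845]
force: [-0.2, -0.1, -1.0]
width: 0.0006
```

```bash
python3 - <<'E'
from ik import *
s=st()
S=optics.grab_frame("side")[:,:,::-1];T=optics.grab_frame("top")[:,:,::-1]
cv2.imwrite("pics/c15.png",cv2.resize(np.hstack([S[180:410,220:440],T[150:380,300:520]]),None,fx=1.8,fy=1.8,interpolation=cv2.INTER_CUBIC))
rel([.635,-.1408,.284],toolR(17,0)@FL,s=s)
E
```

```text
t 15.0 q [ 0.078  0.292  0.048 -0.006 -1.335 -1.351] p [ 0.6332 -0.1404  0.3057] rpy [ 179.6   -0.4 -163. ] F [-0.2 -0.1 -1. ] w 0.0006
shift [-0.0018 -0.0011  0.0217] rotvec [ 0.44 -0.36 -0.01]
```

View pics/c15.png

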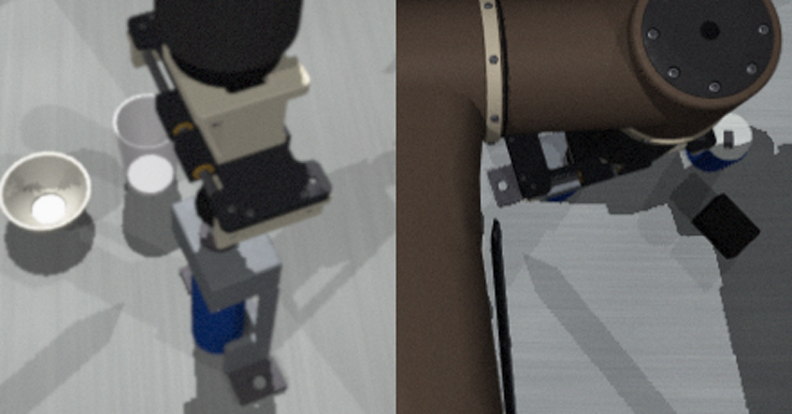

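The closed fingers are over the button, and the can is visible upright in the bay below. I'll come down to just above the button.

Request:
{"name": "jog_arm", "arguments": {
  "motion": [
    [[0, 0, 0.007, 0, 0, 0, 0], [-0.001, -0.001, 0.014, 0.4, -0.4, 0, 0], [-0.0018, -0.0011, 0.019, 0.4, -0.4, 0, 0], [-0.0018, -0.0011, 0.0205, 0.4, -0.4, 0, 0], [-0.0018, -0.0011, 0.0205, 0.4, -0.4, 0, 0], [-0.0018, -0.0011, 0.0205, 0.4, -0.4, 0, 0]]
  ]
}}

```text
t: 15.7
eef_pos: [0.6339, -0.1421, 0.2894]
ee_rot: [-3.14, 0.005, -2.846]
force: [-0.3, 0.1, -0.8]
width: 0.0006
```

Request:
{"name": "jog_arm", "arguments": {
  "motion": [
    [[0, 0, 0.003, 0, 0, 0, 0], [0, 0, 0.006, 0, 0, 0, 0], [0, 0, 0.008, 0, 0, 0, 0], [0, 0, 0.009, 0, 0, 0, 0], [0, 0, 0.009, 0, 0, 0, 0]]
  ]
}}

```text
t: 16.2
eef_pos: [0.634, -0.1421, 0.2804]
ee_rot: [-3.14, 0.005, -2.846]
force: [-0.7, 0.8, 1.3]
width: 0.0004
```

Request:
{"name": "jog_arm", "arguments": {
  "motion": [
    [[0, 0, 0.001, 0, 0, 0, 0], [0, 0, 0.002, 0, 0, 0, 0], [0, 0, 0.002, 0, 0, 0, 0], [0, 0, 0.002, 0, 0, 0, 0]]
  ]
}}

```text
t: 16.6
eef_pos: [0.634, -0.1421, 0.2784]
ee_rot: [-3.14, 0.005, -2.845]
force: [0.2, 0.6, 1.8]
width: 0.0004
```

Request:
{"name": "jog_arm", "arguments": {
  "motion": [
    [[0, 0, 0.002, 0, 0, 0, 0], [0, 0, 0.004, 0, 0, 0, 0], [0, 0, 0.006, 0, 0, 0, 0], [0, 0, 0.006, 0, 0, 0, 0], [0, 0, 0.006, 0, 0, 0, 0]]
  ]
}}

```text
t: 17.1
eef_pos: [0.634, -0.1421, 0.2724]
ee_rot: [-3.14, 0.005, -2.845]
force: [-0.1, 1.1, 1.8]
width: 0.0005
```

```bash
cat > fz.py <<'E'
from h import *
fs=[];zs=[]
for i in range(8):
    im=optics.grab_frame("side"); s=arm.get_state(); fs.append(s["force"]); zs.append(s["eef_pos"][2])
print("t",s["t"],"F mean",np.mean(fs,0).round(2),"sd",np.std(fs,0).round(2),"z",np.mean(zs).round(5),"press mm",round((.282-np.mean(zs))*1000,2))
import sys; cv2.imwrite(f"pics/s{sys.argv[1]}.png",im[:,:,::-1])
E
python3 fz.py p1
```

```text
t 17.5 F mean [-0.91  0.62  2.32] sd [0.41 0.37 0.34] z 0.27248 press mm 9.52
```

Force is 2.3 N at 9.5 mm of press, which is only the return spring so far. I'll go on in steps.

Request:
{"name": "jog_arm", "arguments": {
  "motion": [
    [[0, 0, 0.002, 0, 0, 0, 0], [0, 0, 0.004, 0, 0, 0, 0], [0, 0, 0.004, 0, 0, 0, 0]]
  ]
}}

```text
t: 17.8
eef_pos: [0.634, -0.1421, 0.2681]
ee_rot: [-3.14, 0.005, -2.846]
force: [-1.6, 1.0, 3.5]
width: 0.0002
```

```bash
python3 fz.py p2
```

```text
t 18.2 F mean [-0.74  0.79  3.19] sd [0.68 0.59 0.33] z 0.26846 press mm 13.54
```

Request:
{"name": "jog_arm", "arguments": {
  "motion": [
    [[0, 0, 0.001, 0, 0, 0, 0], [0, 0, 0.002, 0, 0, 0, 0], [0, 0, 0.002, 0, 0, 0, 0]]
  ]
}}

```text
t: 18.5
eef_pos: [0.6341, -0.1421, 0.2665]
ee_rot: [-3.14, 0.005, -2.846]
force: [-1.1, 1.0, 3.4]
width: 0.0005
```

```bash
python3 fz.py p3
```

```text
t 18.9 F mean [-1.05  0.9   3.99] sd [0.54 0.66 0.48] z 0.26657 press mm 15.43
```

Request:
{"name": "jog_arm", "arguments": {
  "motion": [
    [[0, 0, 0.001, 0, 0, 0, 0], [0, 0, 0.0015, 0, 0, 0, 0], [0, 0, 0.0015, 0, 0, 0, 0]]
  ]
}}

```text
t: 19.2
eef_pos: [0.6341, -0.1421, 0.2651]
ee_rot: [-3.14, 0.005, -2.845]
force: [-1.7, 0.5, 5.2]
width: 0.0003
```

```bash
python3 fz.py p4
```

```text
t 19.6 F mean [-1.76  0.75  4.51] sd [0.28 0.51 0.37] z 0.2651 press mm 16.9
```

Request:
{"name": "jog_arm", "arguments": {
  "motion": [
    [[0, 0, 0.001, 0, 0, 0, 0], [0, 0, 0.002, 0, 0, 0, 0], [0, 0, 0.0022, 0, 0, 0, 0], [0, 0, 0.0022, 0, 0, 0, 0]]
  ]
}}

```text
t: 20.0
eef_pos: [0.6341, -0.1421, 0.2631]
ee_rot: [-3.139, 0.005, -2.845]
force: [-2.4, 1.8, 5.9]
width: 0.0004
```

```bash
python3 fz.py p5; python3 - <<'E'
from h import *
a=cv2.imread("pics/sp5.png")[230:410,270:430]; cv2.imwrite("pics/sp5z.png",cv2.resize(cv2.convertScaleAbs(a,alpha=1.6,beta=15),None,fx=3.3,fy=3.3,interpolation=cv2.INTER_CUBIC))
a=cv2.imread("pics/side13.png")[230:410,270:430]; cv2.imwrite("pics/s13z.png",cv2.resize(cv2.convertScaleAbs(a,alpha=1.6,beta=15),None,fx=3.3,fy=3.3,interpolation=cv2.INTER_CUBIC))
E
```

```text
t 20.4 F mean [-2.21  0.87  6.33] sd [0.41 0.59 0.3 ] z 0.26317 press mm 18.83
```

View pics/sp5z.png

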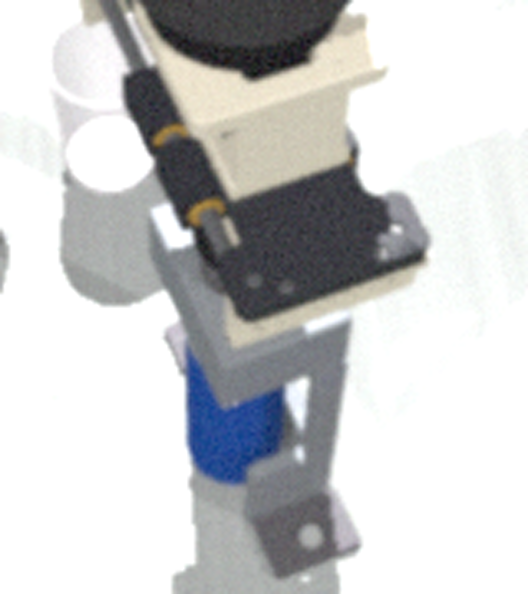

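View pics/sp5.png

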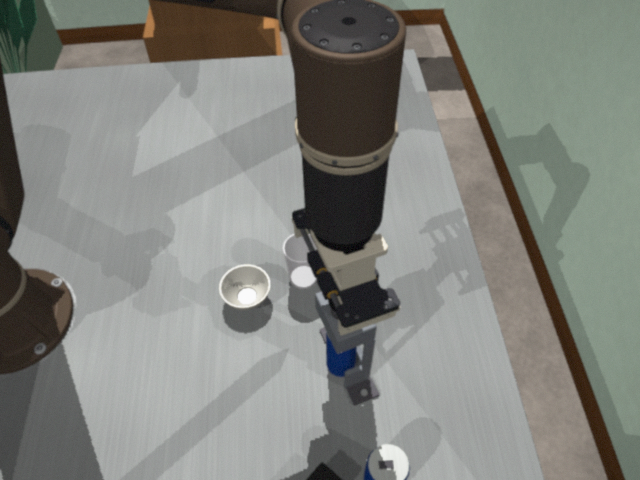

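```bash
python3 fz.py p6; python3 - <<'E'
from station import arm
print(arm.job_done())
E
```

```text
t 20.8 F mean [-2.32  0.93  6.  ] sd [0.51 0.37 0.66] z 0.26316 press mm 18.84
the job is handed in; nothing more can be done
None
```

I pushed the tall can low on its side, with the fingers tilted and about 36 mm apart. It slid upright along the counter into the crusher bay until it met the back plate. Then I pressed the button with closed fingers and handed the job in at about 20.8 s while still holding it down.

**Can seated:** Contact with the back plate gave about 4 N straight back along the bay axis. After I backed away, the wrist view put the can's centre at about +2.5 to +4 mm, against the stated +2.5 mm. It was centred between the ear holes.

**Button:** It is held down about 18.8 mm, with 6.0–6.3 N of upward force on the tool. That is roughly 2.5–3 N on the can, counting from contact at about 15 mm. The press depth held steady in the last readings. I could not see the plunger meet the lid directly, because the head hides it, so the contact is inferred from force and travel.

**Bystanders:** In the last side picture the can stands upright and uncrushed, and the bowl, tumbler, short can and block stand where they were.

**Disagreements:**
- The side-camera lid fits were spoiled by the bowl and the fingers, so I did not use them.
- The push met the plate about 4 mm later than planned, within the calibration and contact-offset error.
- The force rose 0.35 to 0.9 N per mm after contact instead of a clean 0.7, and a sideways force of about 2 N built up on the tool.

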